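# Fetch the specimen dish from behind the bottles

## Task

The specimen dish is boxed in at the back of the wooden caddy by the round bottle, the square bottle and the slide box. First stand all three in the steel side tray, then lift the dish out and centre it on the round plate of the light stage, and only then put the three back in the caddy, each standing where it stood at the start. Keep the dish level and the three upright throughout, and leave the eyepiece and the brass weight in the caddy undisturbed.

Things in the scene. Friction and masses are not known exactly. Their poses are not given: they have to be found in the camera images.
- round_bottle: Amber glass round bottle with a narrow black cap, upright, loose, about 150 g. Body 38 mm in diameter from the bottom to 86 mm up, then a shoulder and a cap 25 mm in diameter; 112 mm high in all. Origin: centre of its underside; z up its axis. Grip it across the body, best about 60 to 70 mm above its underside.
- square_bottle: White plastic bottle of square section with a white round cap, upright, loose, about 140 g. Body 36 x 36 mm (faces square to its x and y), straight up to 86 mm; cap 22 mm in diameter on top; 104 mm high in all. Origin: centre of its underside; z up. Grip it across two faces, about 60 to 70 mm above its underside.
- slide_box: Grey plastic box for microscope slides, standing on end, a plain flat-topped block, loose, about 160 g. 28 mm along its x, 54 mm along its y, 100 mm high. Origin: centre of its underside; z up. Grip it across the 28 mm, about 60 to 70 mm above its underside.
- dish: Low round closed specimen dish, glass with a white rim and a brown specimen on white in its top, loose, about 70 g. 54 mm in diameter (55 at the rim), 23 mm high. Origin: centre of its underside; z up. Grip it across its diameter. It stands at about caddy x = +25, y = 0 mm.
- eyepiece: Bystander: black and silver eyepiece, 33 mm in diameter and 26 mm high, loose, standing in one back corner of the caddy. Origin: centre of its underside.
- weight: Bystander: small brass weight with a knob, 28 mm in diameter and 25 mm high, loose, standing in the other back corner of the caddy. Origin: centre of its underside.
- caddy: Fixed shallow wooden caddy, 200 mm along x, 230 mm along y; holds all the above at the start. Origin: centre of its underside; +x points to its back board. Floor top 6 mm up; rim 14 mm high, back board 45 mm. The three obstructing things stand about x,y = (-48, 0), (5, 75), (5, -75) mm (+-4 mm, yaw +-0.25 rad relative to the caddy); which stands where changes from start to start.
- tray: Fixed empty stainless steel side tray, 270 mm along its x and 130 mm along its y outside, walls 4 mm thick and 14 mm high, floor top 4 mm above the table. Origin: centre of its underside. Three things fit in a row along its x, about 80 mm apart.
- stage: Fixed white light stage, a low box 170 mm along its x, 130 mm along its y and 40 mm high, with a round grey plate 84 mm in diameter in the middle of its top whose surface lies 42 mm above the table. Origin: centre of the box's underside, straight below the plate's centre.

How it is judged (in metres and radians):
On the way, in this order (a step that is already met when the one before it is completed fails the run):
1. all three obstructing things stand upright in the side tray, the dish still in its place in the caddy (x of round_bottle in the frame of tray between -0.13 and 0.13 m and y of round_bottle in the frame of tray between -0.06 and 0.06 m and z of each of round_bottle, square_bottle, slide_box in the frame of tray below 0.01 m and angle between each of round_bottle, square_bottle, slide_box's own z axis and vertical below 0.12 rad and x of square_bottle in the frame of tray between -0.13 and 0.13 m and y of square_bottle in the frame of tray between -0.06 and 0.06 m and x of slide_box in the frame of tray between -0.13 and 0.13 m and y of slide_box in the frame of tray between -0.06 and 0.06 m and distance of dish from where it was at the start of the episode below 0.02 m), for 0.2 s.
2. the dish lies centred on the plate of the light stage while the three still stand in the tray (horizontal distance between dish and stage below 0.012 m and z of dish in the frame of stage between 0.036 and 0.047 m and angle between dish's own z axis and vertical below 0.1 rad and x of round_bottle in the frame of tray between -0.13 and 0.13 m and y of round_bottle in the frame of tray between -0.06 and 0.06 m and z of each of round_bottle, square_bottle, slide_box in the frame of tray below 0.01 m and angle between each of round_bottle, square_bottle, slide_box's own z axis and vertical below 0.12 rad and x of square_bottle in the frame of tray between -0.13 and 0.13 m and y of square_bottle in the frame of tray between -0.06 and 0.06 m and x of slide_box in the frame of tray between -0.13 and 0.13 m and y of slide_box in the frame of tray between -0.06 and 0.06 m), for 0.3 s.
At the end, for the whole second after the job is handed in: The dish lies level on the light stage's plate, its centre within 12 mm of the plate's centre; the round bottle, the square bottle and the slide box each stand upright in the caddy within 15 mm of where that same thing stood at the start (any yaw); all are released and at rest (horizontal distance between dish and stage below 0.012 m and z of dish in the frame of stage between 0.036 and 0.047 m and angle between dish's own z axis and vertical below 0.1 rad and linear speed of each of dish, round_bottle, square_bottle, slide_box below 0.02 m/s and contact force between each of dish, round_bottle, square_bottle, slide_box and the fingers below 0.05 N and distance of each of round_bottle, square_bottle, slide_box from where it was at the start of the episode below 0.015 m and angle between each of round_bottle, square_bottle, slide_box's own z axis and vertical below 0.12 rad); the robot touches nothing.
It fails at once if one of the three obstructing things is tipped by more than about 30 degrees (angle between any of round_bottle, square_bottle, slide_box's own z axis and vertical above 0.52 rad).
It fails at once if the dish is tilted by more than about 25 degrees (angle between dish's own z axis and vertical above 0.44 rad).
It fails at once if the eyepiece or the weight is moved by more than 20 mm (distance of any of eyepiece, weight from where it was at the start of the episode above 0.02 m).
It also fails if it takes over 147 s, if anything falls off the work surface, if the arm or the gripper's body presses on something with over 40 N, if the wrist force passes 120 N, or if a joint passes its speed limit or range.

## Robot

A 6-joint arm with a two-finger parallel gripper is mounted at the origin on the work surface. World frame = base frame: x ahead of the robot, y to its left, z up, the work surface at z = 0. Lengths are in mm, angles in rad, forces in N, time in s.
With the tool pointing down it reaches from about 350 to 975 mm from the base axis. Payload 7.1 kg.
Tool frame: the origin (TCP) lies between the finger pads; the fingertips stand 19 mm ahead of it and the grasp point (between the pads) is the TCP; z points along the fingers, y is the line along which they close (so a half turn about z gives the same grasp; the last joint's range is limited). The gripper opens to 88 mm and grips with 3 to 60 N. Pads are 20 mm wide; open, the fingers measure 115 mm over their backs; the gripper's body (75 mm by 178 mm) begins 61 mm behind the grasp point.
Start: joints at [1.104, 0.423, 1.63, -0, 1.089, -0.019], TCP at [270.582, 563.374, 241.675] pointing down, gripper open.
Joint ranges: [-3, 3], [-0.9, 2.11], [0.09, 2.58], [-1.31, 4.45], [0.11, 2.69], [-2.54, 2.54]. Speed limits (rad/s): [2.39, 2.39, 3.01, 3.14, 3.14, 3.14].

## Interface

Orientations are given as a rotation vector (axis times angle).
In Python, from workcell import ctrl gives the robot as it stands.
- The arm moves only by the tool arm_command, never from a script. Its argument "series" is a list of rows, each an object with "linear": the shift along the tool's x, y, z in m, a list of three; "turn": the turn about the tool's z in rad. A call has 1 to 10 rows; each row shifts and turns the commanded pose from where the row before left it, along the tool's axes as they then stand; what a row does not reach is not made up. A row lasts 1/10 s, in which the tool goes at most 50 mm and 8.59 degrees, less where a joint would pass 70% of its speed; a pose out of reach is approached as far as the arm can. A call with a gripper value outside its range is refused whole. "jaw" is the opening, from -1 (shut) to 1 (fully open), set as the call begins (left out, the last holds). The fingers move at their own pace and stop on an object; the grip force is fixed at half the most. Time passes only in rows, so rows that do not move let the fingers close. It gives the time, the measured TCP pose, the force, the opening and the grip force at its end, in the units of the state.
- ctrl.get_obs(): the state, without advancing time (a new reading comes with each control period).
- ctrl.get_image(name): name is "scene" or "top" or "wrist"; returns a dict with "frame" (400x640x3 uint8, blue, green, red), "fx", "fy", "cx", "cy" (pixels), "rvec" (rotation vector, rad) and "tvec" (3), from world to camera coordinates, as OpenCV has them. Camera axes: x right, y down, z forward; pixel columns grow to the right and rows downward; lengths in mm; the calibration is good to about 2 mm. A picture is of the moment at which its call begins. There is no depth.
- ctrl.close_job(): hands the job in; it is judged then, once.
The state is a dict: "t": time; "qpos": joint angles; "qvel": joint speeds; "joint_torque": joint torques, N m; "ee_pos": TCP position; "orientation": TCP orientation; "ft_force": force on the tool from outside, world axes, zero at the start; "moment": the same for the moment, N m; "width": finger opening in mm; "grasp_force": force on a finger pad.
Only numpy, scipy, OpenCV 4.12 (cv2) and the standard library are available. Lean on these libraries where they do the work, as an engineer would, in place of code of your own. Each camera call takes 0.05 s, during which the arm holds its last target. There are 200 camera calls.

## Working session

There is one attempt and no reset: what is moved stays moved. The work goes in short steps, Python scripts to look and compute and a tool call to move; the robot and the scene stay as the last step left them, time stands still between calls to the robot, and variables do not carry over. Pictures are saved under pics/ and viewed, at most 14 in all, crops included, and the job is handed in when it is done.

Besides the shell and the picture viewer there is one more tool, called after "Emit:" as name([rows], argument=value, ...), one row to a line, values as JSON. arm_command: Moves the arm, as the interface text tells. Its arguments: {"type":"object","properties":{"series":{"type":"array"},"jaw":{"type":"number"}},"required":["series"]}

```bash
mkdir -p pics; cat > h.py <<'E'
import numpy as np, cv2
from workcell import ctrl
def cam(n):
    d=ctrl.get_image(n); d['R']=cv2.Rodrigues(np.array(d['rvec'],float))[0]; d['t']=np.array(d['tvec'],float).ravel()
    d['K']=np.array([[d['fx'],0,d['cx']],[0,d['fy'],d['cy']],[0,0,1]]); return d
def ray(d,u,v):
    r=d['R'].T@np.linalg.inv(d['K'])@np.array([u,v,1.]); return -d['R'].T@d['t'], r/np.linalg.norm(r)
def onz(d,u,v,z):
    o,r=ray(d,u,v); return o+r*(z-o[2])/r[2]
def tri(obs):
    A=np.zeros((3,3));b=np.zeros(3)
    for d,u,v in obs:
        o,r=ray(d,u,v);P=np.eye(3)-np.outer(r,r);A+=P;b+=P@o
    return np.linalg.solve(A,b)
def proj(d,p):
    q=d['K']@(d['R']@np.array(p,float)+d['t']); return q[:2]/q[2]
E
python3 - <<'E'
from h import *
import pickle
np.set_printoptions(precision=3,suppress=True)
print(ctrl.get_obs())
for n in ('scene','top','wrist'):
    d=cam(n); cv2.imwrite(f'pics/{n}0.png',d['frame']); pickle.dump(d,open(n+'0.pkl','wb'))
    print(n,d['K'][0],-d['R'].T@d['t'],d['R'][2])
E
```

```text
{'t': 0.0, 'qpos': array([ 1.104,  0.424,  1.631,  0.   ,  1.089, -0.019]), 'qvel': array([-0.002,  0.001, -0.   , -0.001, -0.001,  0.   ]), 'joint_torque': array([  0.   , -54.461, -27.367,   0.064,   0.023,  -0.   ]), 'ee_pos': array([270.331, 562.911, 240.891]), 'orientation': array([-0.697, -3.063,  0.002]), 'ft_force': array([ 0.276, -0.44 , -0.396]), 'moment': array([ 0.052, -0.019, -0.038]), 'grasp_force': 0.0, 'width': 87.86956989160822}
scene [377.881   0.    315.575] [ 845.729 -581.547  687.48 ] [-0.325  0.625 -0.71 ]
top [427.012   0.    322.158] [ 283.193   -3.749 1310.115] [ 0.193  0.004 -0.981]
wrist [355.414   0.    317.313] [209.795 591.578 383.999] [ 0.223 -0.108 -0.969]
```

View pics/scene0.png

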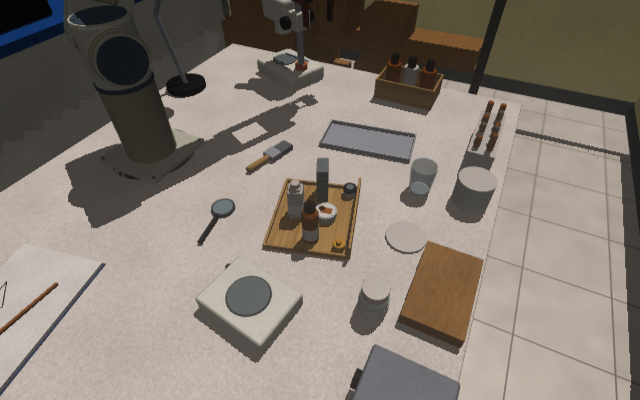

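View pics/top0.png

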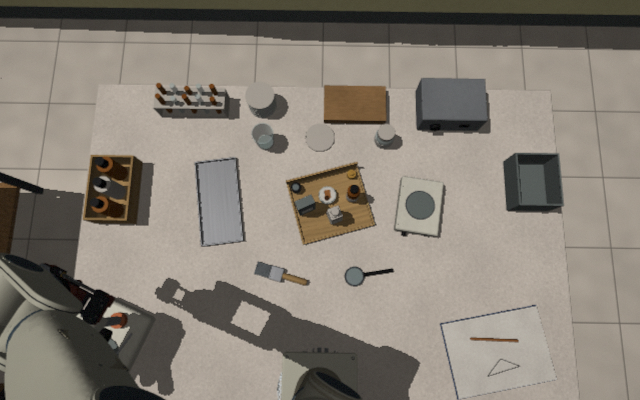

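The scene view shows the caddy at about (315,218), the tray at (368,140) and the stage plate at (248,296). In the top view they are at (331,204), (220,201) and (419,206). In the caddy, the slide box is on the left, the square bottle in front and the round bottle on the right. I'll zoom in.

```bash
python3 - <<'E'
import cv2
a=cv2.imread('pics/top0.png')[145:255,185:450]; cv2.imwrite('pics/topz.png',cv2.resize(a,None,fx=3,fy=3,interpolation=cv2.INTER_CUBIC))
b=cv2.imread('pics/scene0.png')[115:265,240:430]; cv2.imwrite('pics/scz.png',cv2.resize(b,None,fx=4,fy=4,interpolation=cv2.INTER_CUBIC))
E
```

```text
(no output)
```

View pics/topz.png

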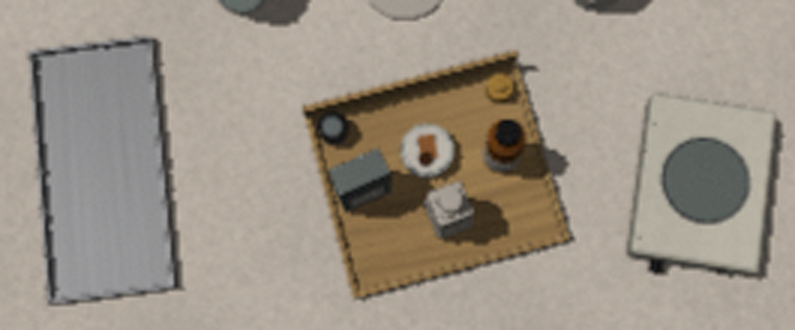

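View pics/scz.png

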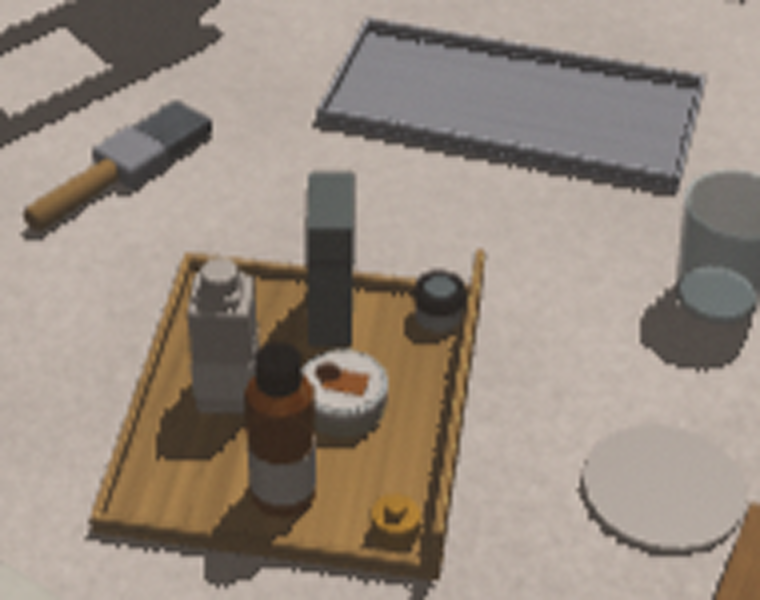

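The zoomed crops show every part clearly, including cap tops, the dish top, tray corners and plate. I'll compute positions from pixels in the two views.

```bash
cat > m.py <<'E'
from h import *
import pickle
np.set_printoptions(precision=1,suppress=True)
T=pickle.load(open('top0.pkl','rb'));S=pickle.load(open('scene0.pkl','rb'))
tz=lambda u,v:(185+(u+.5)/3-.5,145+(v+.5)/3-.5)
sz=lambda u,v:(240+(u+.5)/4-.5,115+(v+.5)/4-.5)
for n,a,b,z in [('rb',(510,131),(280,350),112+6),('sq',(451,198),(221,268),110),('box',(361,179),(331,200),106),('dish',(429,151),(345,378),29)]:
    print(n,'tri',tri([(T,*tz(*a)),(S,*sz(*b))]),'top',onz(T,*tz(*a),z),'scene',onz(S,*sz(*b),z))
print('plate',tri([(T,*tz(706,181)),(S,248,296)]),onz(T,*tz(706,181),42),onz(S,248,296,42))
c=np.array([onz(T,*tz(*p),14) for p in [(32,52),(156,40),(182,289),(50,302)]]);print('tray',c,c.mean(0))
c2=np.array([onz(S,*sz(*p),14) for p in [(316,122),(370,20),(704,78),(676,184)]]);print('trayS',c2,c2.mean(0))
c=np.array([onz(T,*tz(*p),14) for p in [(356,297),(572,240)]]);print('caddy front',c)
c=np.array([onz(T,*tz(*p),45) for p in [(304,107),(516,53)]]);print('caddy back',c)
c=np.array([onz(T,*tz(*p),106) for p in [(331,183),(383,152),(392,174),(340,206)]]);print('box',c)
E
python3 m.py
```

```text
rb tri [574.7 -91.  118.7] top [573.8 -91.8 118. ] scene [575.2 -89.5 118. ]
sq tri [509.7 -36.4 107.1] top [509.3 -36.2 110. ] scene [511.3 -39.2 110. ]
box tri [532.   52.6  97.4] top [527.2  50.2 106. ] scene [539.1  46.2 106. ]
dish tri [575.8 -14.3  24.8] top [573.2 -15.4  29. ] scene [578.9 -16.5  29. ]
plate [ 545.1 -297.7   32.9] [ 543.5 -295.3   42. ] [ 549.1 -301.9   42. ]
tray [[677.  403.9  14. ]
 [692.1 274.1  14. ]
 [429.1 233.4  14. ]
 [413.8 366.5  14. ]] [553.  319.5  14. ]
trayS [[441.5 220.9  14. ]
 [420.7 359.6  14. ]
 [681.5 397.2  14. ]
 [699.7 265.9  14. ]] [560.9 310.9  14. ]
caddy front [[ 423.7   56.5   14. ]
 [ 485.5 -163.    14. ]]
caddy back [[ 613.5  112.7   45. ]
 [ 674.1 -103.3   45. ]]
box [[522.9  78.8 106. ]
 [554.1  29.6 106. ]
 [532.6  20.5 106. ]
 [500.6  69.6 106. ]]
```

Emit:
arm_command([
  {"linear": [0, 0, -0.005], "turn": 0.14},
  {"linear": [0, 0, -0.005], "turn": 0.14},
  {"linear": [0, 0, -0.005], "turn": 0.14},
  {"linear": [0, 0, -0.005], "turn": 0.14},
  {"linear": [0, 0, -0.005], "turn": 0.14},
  {"linear": [0, 0, -0.005], "turn": 0.14},
  {"linear": [-0.02, 0.003, 0], "turn": 0},
  {"linear": [-0.03, 0.003, 0], "turn": 0},
  {"linear": [-0.035, 0.0035, 0], "turn": 0},
  {"linear": [-0.035, 0.0035, 0], "turn": 0},
], jaw=1)

```text
t: 1.15
ee_pos: [316.8, 449.5, 271.1]
orientation: [1.881, 2.516, -0.002]
ft_force: [1.3, -0.2, 0.0]
width: 87.8
grasp_force: 0.0
```

Emit:
arm_command([
  {"linear": [-0.035, 0.0035, 0], "turn": 0},
  {"linear": [-0.035, 0.0035, 0], "turn": 0},
  {"linear": [-0.035, 0.0035, 0], "turn": 0},
  {"linear": [-0.035, 0.0035, 0], "turn": 0},
  {"linear": [-0.035, 0.0035, 0], "turn": 0},
  {"linear": [-0.035, 0.0035, 0], "turn": 0},
  {"linear": [-0.035, 0.0035, 0], "turn": 0},
  {"linear": [-0.035, 0.0035, 0], "turn": 0},
  {"linear": [-0.035, 0.0035, 0], "turn": 0},
  {"linear": [-0.035, 0.0035, 0], "turn": 0},
])

```text
t: 2.15
ee_pos: [447.5, 123.1, 271.4]
orientation: [-1.882, -2.515, 0.001]
ft_force: [0.0, -0.4, 0.5]
width: 88.0
grasp_force: 0.0
```

Emit:
arm_command([
  {"linear": [-0.035, 0.0035, 0], "turn": 0},
  {"linear": [-0.035, 0.0035, 0], "turn": 0},
  {"linear": [-0.035, 0.0035, 0], "turn": 0},
  {"linear": [-0.03, 0.0035, 0], "turn": 0},
  {"linear": [-0.02, 0.0035, 0], "turn": 0},
  {"linear": [0, 0, 0], "turn": 0},
  {"linear": [0, 0, 0], "turn": 0},
])

```text
t: 2.85
ee_pos: [507.0, -19.0, 271.2]
orientation: [-1.885, -2.512, 0.001]
ft_force: [-0.9, -0.3, -0.7]
width: 87.9
grasp_force: 0.0
```

```bash
cat >> h.py <<'E'
def pose(o=None):
    o=o or ctrl.get_obs(); R=cv2.Rodrigues(np.array(o['orientation'],float))[0]
    return np.array(o['ee_pos']),R,np.arctan2(R[1,1],R[0,1])
def go(x,y,z,phi):
    p,R,f=pose(); d=R.T@(np.array([x,y,z])-p)
    print('now',p.round(1),'phi %.3f'%f,'| shift in present axes mm',d.round(1),'turn %.3f'%((f-phi+np.pi/2)%np.pi-np.pi/2))
    c,s=np.cos(phi),np.sin(phi); e=np.array([x,y,z])-p
    print('   shift in final axes',np.array([-s*e[0]+c*e[1],c*e[0]+s*e[1],-e[2]]).round(1), '(mod half turn)')
def shot(n,f):
    import pickle
    d=cam(n); cv2.imwrite(f'pics/{f}.png',d['frame']); pickle.dump(d,open(f+'.pkl','wb')); return d
E
python3 - <<'E'
from h import *
print(pose()[0],pose()[2]); d=shot('wrist','w1'); print(-d['R'].T@d['t'],d['R'])
E
```

```text
[507.03858789 -18.96591494 271.19516369] 0.283378948938499
[488.31031544  44.85099858 414.25769577] [[ 9.59888440e-01  2.80380542e-01 -9.67081938e-04]
 [ 2.71931951e-01 -9.30113034e-01  2.46865869e-01]
 [ 6.83168906e-02 -2.37226674e-01 -9.69049177e-01]]
```

View pics/w1.png

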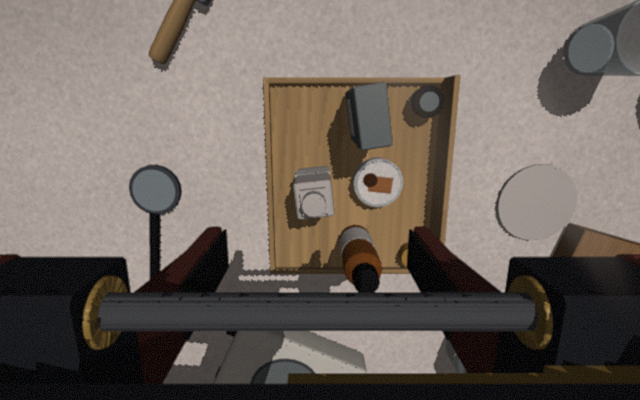

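The wrist view shows the square cap at (314,204), the dish at (378,183), the box-top corners at (353,87), (387,83), (391,146) and (358,149), and the round cap at (366,277). Now I'll refine positions.

```bash
python3 - <<'E'
from m import *
W=pickle.load(open('w1.pkl','rb'))
print('----')
for n,a,b,w,z in [('rb',(510,131),(280,350),(366,277),118),('sq',(451,198),(221,268),(314,204),110),('box',(361,179),(331,200),(372,116.5),106),('dish',(429,151),(345,378),(378,183),29)]:
    print(n,'T+S+W',tri([(T,*tz(*a)),(S,*sz(*b)),(W,*w)]),'S+W',tri([(S,*sz(*b)),(W,*w)]),'T+W',tri([(T,*tz(*a)),(W,*w)]),'Wplane',onz(W,*w,z))
c=np.array([onz(W,*p,106) for p in [(353,87),(387,83),(391,146),(358,149)]]);print(c)
for i in (0,2):e=c[i+1]-c[i];print('short',np.arctan2(e[1],e[0]))
e=c[0]-c[3];print('long',np.arctan2(-e[0],e[1]));e=c[1]-c[2];print(np.arctan2(-e[0],e[1]))
# edge lines of square top by bright mask
g=cv2.cvtColor(W['frame'],cv2.COLOR_BGR2GRAY)[170:225,285:345];m=(g>120).astype('u1');
h=cv2.cvtColor(W['frame'],cv2.COLOR_BGR2HSV)[170:225,285:345];m=((h[...,1]<45)&(g>95)).astype('u1')
k=max(cv2.findContours(m,0,2)[0],key=cv2.contourArea);r=cv2.minAreaRect(k);print(r)
go(510,-38,271,0.34)
E
```

```text
rb tri [574.7 -91.  118.7] top [573.8 -91.8 118. ] scene [575.2 -89.5 118. ]
sq tri [509.7 -36.4 107.1] top [509.3 -36.2 110. ] scene [511.3 -39.2 110. ]
box tri [532.   52.6  97.4] top [527.2  50.2 106. ] scene [539.1  46.2 106. ]
dish tri [575.8 -14.3  24.8] top [573.2 -15.4  29. ] scene [578.9 -16.5  29. ]
plate [ 545.1 -297.7   32.9] [ 543.5 -295.3   42. ] [ 549.1 -301.9   42. ]
tray [[677.  403.9  14. ]
 [692.1 274.1  14. ]
 [429.1 233.4  14. ]
 [413.8 366.5  14. ]] [553.  319.5  14. ]
trayS [[441.5 220.9  14. ]
 [420.7 359.6  14. ]
 [681.5 397.2  14. ]
 [699.7 265.9  14. ]] [560.9 310.9  14. ]
caddy front [[ 423.7   56.5   14. ]
 [ 485.5 -163.    14. ]]
caddy back [[ 613.5  112.7   45. ]
 [ 674.1 -103.3   45. ]]
box [[522.9  78.8 106. ]
 [554.1  29.6 106. ]
 [532.6  20.5 106. ]
 [500.6  69.6 106. ]]
----
rb T+S+W [574.2 -89.8 116.7] S+W [574.  -88.3 116.3] T+W [576.3 -92.6 107.1] Wplane [573.  -87.8 118. ]
sq T+S+W [509.5 -36.9 107.6] S+W [509.4 -37.2 107.6] T+W [508.7 -36.1 112.8] Wplane [508.8 -36.8 110. ]
box T+S+W [533.5  51.   99.3] S+W [536.2  50.2 101.8] T+W [549.8  53.1  -0.1] Wplane [534.8  49.6 106. ]
dish T+S+W [576.  -15.1  25.9] S+W [577.1 -15.3  26.8] T+W [574.2 -15.4  29.7] Wplane [575.6 -15.5  29. ]
[[512.1  67.9 106. ]
 [538.2  78.8 106. ]
 [558.4  30.6 106. ]
 [531.9  20.2 106. ]]
short 0.3965436448609916
short -2.7665882050165025
long 0.3928347564413625
0.39861403572678894
((28.51219367980957, 28.609756469726562), (36.663272857666016, 37.10499954223633), 83.6598129272461)
now [507.  -18.4 271.3] phi 0.284 | shift in present axes mm [-19.7  -2.6   0.3] turn -0.056
   shift in final axes [-19.5  -3.7   0.3] (mod half turn)
```

Emit:
arm_command([
  {"linear": [0, 0, 0], "turn": -0.086},
  {"linear": [-0.018, -0.0045, 0.01], "turn": 0},
  {"linear": [0, 0, 0.03], "turn": 0},
  {"linear": [0, 0, 0.03], "turn": 0},
  {"linear": [0, 0, 0.03], "turn": 0},
  {"linear": [0, 0, 0.03], "turn": 0},
  {"linear": [0, 0, 0.03], "turn": 0},
  {"linear": [0, 0, 0.02], "turn": 0},
  {"linear": [0, 0, 0.02], "turn": 0},
  {"linear": [0, 0, 0], "turn": 0},
])

```text
t: 3.9
ee_pos: [508.0, -35.7, 69.7]
orientation: [-1.771, -2.59, 0.004]
ft_force: [0.7, 0.6, 0.0]
width: 88.0
grasp_force: 0.0
```

Emit:
arm_command([
  {"linear": [0, 0, 0], "turn": 0},
  {"linear": [0, 0, 0], "turn": 0},
  {"linear": [0, 0, 0], "turn": 0},
  {"linear": [0, 0, 0], "turn": 0},
  {"linear": [0, 0, 0], "turn": 0},
  {"linear": [0, 0, 0], "turn": 0},
  {"linear": [0, 0, 0], "turn": 0},
  {"linear": [0, 0, 0], "turn": 0},
], jaw=-1)

```text
t: 4.7
ee_pos: [510.2, -37.0, 71.7]
orientation: [-1.776, -2.591, 0.0]
ft_force: [-0.5, -0.3, 2.4]
width: 35.9
grasp_force: 29.9
```

```bash
python3 - <<'E'
from h import *
go(509.5,-37,71,.37); shot('wrist','w2'); print(ctrl.get_obs()['qpos'])
a=.143
for t in (-80,0,80): go(557+t*np.cos(a),315+t*np.sin(a),250,a+np.pi/2)
E
```

```text
now [510.2 -37.   71.7] phi 0.369 | shift in present axes mm [ 0.2 -0.7  0.7] turn -0.001
   shift in final axes [ 0.2 -0.7  0.7] (mod half turn)
[-9.55422375e-02  5.30581337e-01  1.97310955e+00 -1.24121270e-04
  6.38163886e-01 -4.64445377e-01]
now [510.2 -37.   71.7] phi 0.369 | shift in present axes mm [ 329.3   92.6 -178.3] turn -1.345
   shift in final axes [ -16.5  341.7 -178.3] (mod half turn)
now [510.2 -37.   71.7] phi 0.369 | shift in present axes mm [ 311.4  170.6 -178.3] turn -1.345
   shift in final axes [ -96.5  341.7 -178.3] (mod half turn)
now [510.2 -37.   71.7] phi 0.369 | shift in present axes mm [ 293.5  248.5 -178.3] turn -1.345
   shift in final axes [-176.5  341.7 -178.3] (mod half turn)
```

View pics/w2.png

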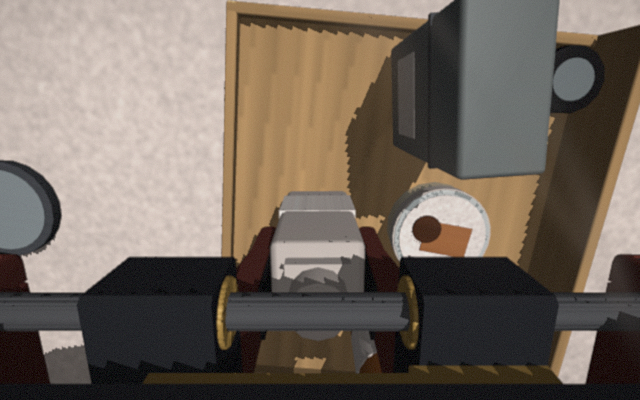

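Square bottle gripped at its centre (grip width 35.9 mm). In the picture the faces are square to the fingers, with the cap at about (318,290). I'll carry it to the nearest tray slot.

Emit:
arm_command([
  {"linear": [0, 0, -0.006], "turn": 0},
  {"linear": [0, 0, -0.018], "turn": 0},
  {"linear": [0, 0, -0.025], "turn": 0},
  {"linear": [0, 0, -0.025], "turn": 0},
  {"linear": [0, 0, -0.025], "turn": 0},
  {"linear": [0, 0, -0.021], "turn": -0.06},
  {"linear": [0, 0, -0.01], "turn": -0.13},
  {"linear": [0, 0, 0], "turn": -0.14},
  {"linear": [0, 0, 0], "turn": -0.14},
  {"linear": [0, 0, 0], "turn": -0.14},
])

```text
t: 5.75
ee_pos: [510.1, -36.8, 202.0]
orientation: [0.907, 3.008, 0.0]
ft_force: [-0.3, -0.0, -1.9]
width: 35.6
grasp_force: 29.9
```

Emit:
arm_command([
  {"linear": [0, 0, 0], "turn": -0.14},
  {"linear": [0, 0, 0], "turn": -0.14},
  {"linear": [0, 0, 0], "turn": -0.14},
  {"linear": [0, 0, 0], "turn": -0.14},
  {"linear": [0, 0, 0], "turn": -0.12},
  {"linear": [0, 0, 0], "turn": -0.055},
  {"linear": [-0.001, 0.015, 0], "turn": 0},
  {"linear": [-0.001, 0.025, 0], "turn": 0},
  {"linear": [-0.001, 0.03, 0], "turn": 0},
  {"linear": [-0.0015, 0.03, 0], "turn": 0},
])

```text
t: 6.75
ee_pos: [499.9, 64.3, 201.7]
orientation: [0.221, -3.134, -0.0]
ft_force: [0.2, -0.4, -1.5]
width: 36.2
grasp_force: 29.9
```

Emit:
arm_command([
  {"linear": [-0.0015, 0.03, 0], "turn": 0},
  {"linear": [-0.0015, 0.03, 0], "turn": 0},
  {"linear": [-0.0015, 0.03, 0], "turn": 0},
  {"linear": [-0.0015, 0.03, 0], "turn": 0},
  {"linear": [-0.0015, 0.03, 0], "turn": 0},
  {"linear": [-0.0015, 0.03, 0], "turn": 0},
  {"linear": [-0.0015, 0.03, 0], "turn": 0},
  {"linear": [-0.0015, 0.022, 0], "turn": 0},
  {"linear": [-0.0015, 0.01, 0], "turn": 0},
  {"linear": [0, 0, 0], "turn": 0},
])

```text
t: 7.75
ee_pos: [478.8, 305.5, 201.6]
orientation: [-0.226, 3.133, 0.0]
ft_force: [0.3, 0.1, -0.9]
width: 36.0
grasp_force: 29.9
```

```bash
python3 - <<'E'
from h import *
go(478,304,71,.143+np.pi/2); shot('wrist','w3'); o=ctrl.get_obs();print(o['width'],o['grasp_force'],o['t'])
E
```

```text
now [478.8 305.5 201.6] phi 1.715 | shift in present axes mm [  1.   -1.3 130.6] turn 0.001
   shift in final axes [  1.   -1.3 130.6] (mod half turn)
35.85131699314015 29.9278262257576 7.8
```

View pics/w3.png

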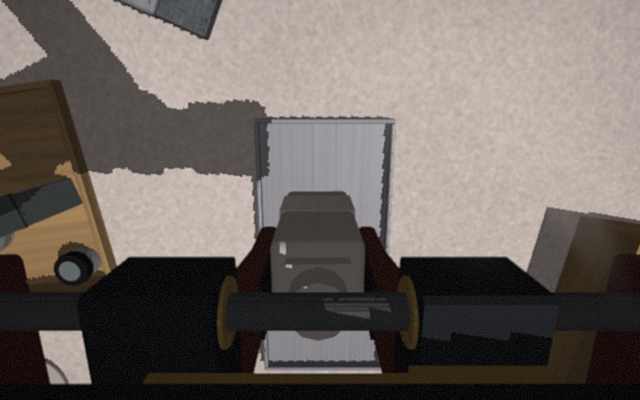

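The bottle hangs over the tray, between side walls at columns of about 258 and 392. The near end of the tray is at row 121 and the far end at about row 365.

```bash
python3 - <<'E'
from h import *
import pickle
np.set_printoptions(precision=1,suppress=True)
W=pickle.load(open('w3.pkl','rb'))
c=[onz(W,*p,14) for p in [(256,120),(394,120),(382,364),(268,366)]]
for q in c: print(q)
e=(c[0]+c[1])/2; x=np.array([c[0][1]-c[1][1],-(c[0][0]-c[1][0]),0]); x/=np.linalg.norm(x); print('end',e,'dir',x,'centre',e+135*x*(1 if x[0]>0 else -1))
E
```

```text
[432.5 241.7  14. ]
[414.3 365.9  14. ]
[671.9 404.4  14. ]
[692.4 281.6  14. ]
end [423.4 303.8  14. ] dir [-1.  -0.1  0. ] centre [557.  323.3  14. ]
```

Emit:
arm_command([
  {"linear": [0, -0.001, 0.015], "turn": 0},
  {"linear": [0, 0, 0.025], "turn": 0},
  {"linear": [0, 0, 0.025], "turn": 0},
  {"linear": [0, 0, 0.025], "turn": 0},
  {"linear": [0, 0, 0.02], "turn": 0},
  {"linear": [0, 0, 0.01], "turn": 0},
  {"linear": [0, 0, 0.006], "turn": 0},
  {"linear": [0, 0, 0.004], "turn": 0},
  {"linear": [0, 0, 0], "turn": 0},
])

```text
t: 8.7
ee_pos: [479.7, 303.1, 71.9]
orientation: [-0.224, 3.133, 0.0]
ft_force: [-0.4, -0.6, -1.9]
width: 35.9
grasp_force: 29.9
```

Emit:
arm_command([
  {"linear": [0, 0, 0.0018], "turn": 0},
  {"linear": [0, 0, 0], "turn": 0},
])

```text
t: 8.9
ee_pos: [479.7, 303.4, 70.4]
orientation: [-0.225, 3.133, 0.001]
ft_force: [0.2, 0.9, -2.0]
width: 36.3
grasp_force: 29.9
```

Emit:
arm_command([
  {"linear": [0, 0, 0], "turn": 0},
  {"linear": [0, 0, 0], "turn": 0},
  {"linear": [0, 0, 0], "turn": 0},
  {"linear": [0, 0, 0], "turn": 0},
  {"linear": [0, 0, 0], "turn": 0},
  {"linear": [0, 0, -0.015], "turn": 0},
  {"linear": [0, 0, -0.025], "turn": 0},
  {"linear": [0, 0, -0.03], "turn": 0},
  {"linear": [0, 0, -0.03], "turn": 0},
  {"linear": [0, 0, -0.03], "turn": 0},
], jaw=1)

```text
t: 9.9
ee_pos: [479.4, 303.2, 202.2]
orientation: [-0.225, 3.133, 0.0]
ft_force: [-0.9, 0.4, -0.4]
width: 87.8
grasp_force: 0.0
```

```bash
python3 - <<'E'
from h import *
o=ctrl.get_obs();print(o['width'],o['grasp_force'],o['t'])
go(535,49.5,71,.395)
E
```

```text
87.76370650691423 0.0 9.9
now [479.4 303.2 202.2] phi 1.714 | shift in present axes mm [ -18.8 -259.   131.1] turn 1.319
   shift in final axes [-255.5  -46.3  131.2] (mod half turn)
```

Emit:
arm_command([
  {"linear": [-0.002, -0.019, 0], "turn": 0},
  {"linear": [-0.0021, -0.03, 0], "turn": 0},
  {"linear": [-0.0021, -0.035, 0], "turn": 0},
  {"linear": [-0.0021, -0.035, 0], "turn": 0},
  {"linear": [-0.0021, -0.035, 0], "turn": 0},
  {"linear": [-0.0021, -0.035, 0], "turn": 0},
  {"linear": [-0.0021, -0.035, 0], "turn": 0},
  {"linear": [-0.0021, -0.025, 0], "turn": 0},
  {"linear": [-0.0021, -0.01, 0], "turn": 0},
  {"linear": [0, 0, 0], "turn": 0.119},
])

```text
t: 10.9
ee_pos: [535.6, 48.5, 200.7]
orientation: [-0.032, 3.14, 0.0]
ft_force: [-0.3, -1.1, -0.8]
width: 88.0
grasp_force: 0.0
```

Emit:
arm_command([
  {"linear": [0, 0, 0], "turn": 0.14},
  {"linear": [0, 0, 0], "turn": 0.14},
  {"linear": [0, 0, 0], "turn": 0.14},
  {"linear": [0, 0, 0], "turn": 0.14},
  {"linear": [0, 0, 0], "turn": 0.14},
  {"linear": [0, 0, 0], "turn": 0.14},
  {"linear": [0, 0, 0], "turn": 0.14},
  {"linear": [0, 0, 0], "turn": 0.14},
  {"linear": [0, 0, 0], "turn": 0.08},
  {"linear": [0, 0, 0], "turn": 0},
])

```text
t: 11.9
ee_pos: [535.1, 50.3, 200.5]
orientation: [1.742, 2.614, 0.001]
ft_force: [0.1, -0.2, 0.1]
width: 88.0
grasp_force: 0.0
```

```bash
python3 - <<'E'
from h import *
go(535,49.5,71,.395);shot('wrist','w4')
E
```

```text
now [535.1  50.3 200.5] phi 0.395 | shift in present axes mm [ -0.7  -0.4 129.5] turn -0.000
   shift in final axes [ -0.7  -0.4 129.5] (mod half turn)
```

View pics/w4.png

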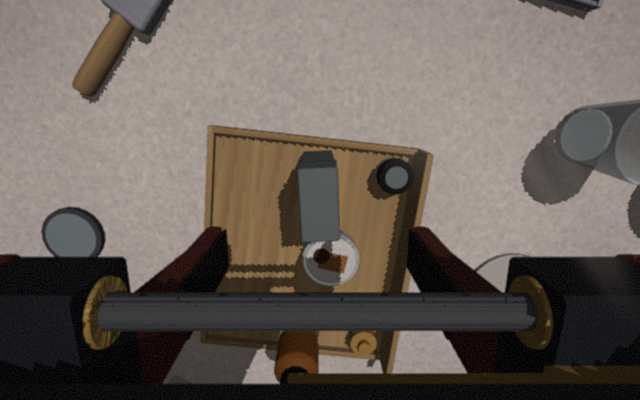

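The box is centred between the fingers: its top spans columns 301–339 and rows 165–241, square to the jaw. Descend.

Emit:
arm_command([
  {"linear": [0, 0, 0.015], "turn": 0},
  {"linear": [0, 0, 0.03], "turn": 0},
  {"linear": [0, 0, 0.03], "turn": 0},
  {"linear": [0, 0, 0.03], "turn": 0},
  {"linear": [0, 0, 0.0145], "turn": 0},
  {"linear": [0, 0, 0.01], "turn": 0},
  {"linear": [0, 0, 0], "turn": 0},
])

```text
t: 12.65
ee_pos: [534.7, 49.6, 69.8]
orientation: [-1.741, -2.614, 0.001]
ft_force: [-0.0, -0.0, 0.2]
width: 87.5
grasp_force: 0.0
```

Emit:
arm_command([
  {"linear": [0, 0, 0], "turn": 0},
  {"linear": [0, 0, 0], "turn": 0},
  {"linear": [0, 0, 0], "turn": 0},
  {"linear": [0, 0, 0], "turn": 0},
  {"linear": [0, 0, 0], "turn": 0},
  {"linear": [0, 0, 0], "turn": 0},
  {"linear": [0, 0, 0], "turn": 0},
  {"linear": [0, 0, 0], "turn": 0},
], jaw=-1)

```text
t: 13.45
ee_pos: [535.1, 49.5, 70.4]
orientation: [1.742, 2.614, 0.0]
ft_force: [-0.4, 0.3, 0.1]
width: 28.2
grasp_force: 29.6
```

```bash
python3 - <<'E'
from h import *
go(557,317,71,.143+np.pi/2)
E
```

```text
now [535.1  49.5  70.4] phi 0.395 | shift in present axes mm [238.4 123.2  -0.6] turn -1.319
   shift in final axes [-59.8 261.6  -0.6] (mod half turn)
```

Emit:
arm_command([
  {"linear": [0, 0, -0.006], "turn": 0},
  {"linear": [0, 0, -0.018], "turn": 0},
  {"linear": [0, 0, -0.025], "turn": 0},
  {"linear": [0, 0, -0.025], "turn": 0},
  {"linear": [0, 0, -0.025], "turn": 0},
  {"linear": [0, 0, -0.021], "turn": -0.06},
  {"linear": [0, 0, -0.01], "turn": -0.13},
  {"linear": [0, 0, 0], "turn": -0.14},
  {"linear": [0, 0, 0], "turn": -0.14},
  {"linear": [0, 0, 0], "turn": -0.14},
])

```text
t: 14.45
ee_pos: [534.7, 49.5, 200.7]
orientation: [-0.868, -3.019, 0.0]
ft_force: [0.2, 0.8, -2.5]
width: 28.4
grasp_force: 29.6
```

Emit:
arm_command([
  {"linear": [0, 0, 0], "turn": -0.14},
  {"linear": [0, 0, 0], "turn": -0.14},
  {"linear": [0, 0, 0], "turn": -0.14},
  {"linear": [0, 0, 0], "turn": -0.14},
  {"linear": [0, 0, 0], "turn": -0.1},
  {"linear": [0, 0, 0], "turn": -0.049},
  {"linear": [-0.004, 0.015, 0], "turn": 0},
  {"linear": [-0.006, 0.025, 0], "turn": 0},
  {"linear": [-0.006, 0.03, 0], "turn": 0},
  {"linear": [-0.007, 0.03, 0], "turn": 0},
])

```text
t: 15.45
ee_pos: [543.3, 153.5, 200.5]
orientation: [0.221, -3.134, -0.0]
ft_force: [0.6, 0.4, -1.5]
width: 28.4
grasp_force: 29.6
```

Emit:
arm_command([
  {"linear": [-0.007, 0.03, 0], "turn": 0},
  {"linear": [-0.007, 0.03, 0], "turn": 0},
  {"linear": [-0.007, 0.03, 0], "turn": 0},
  {"linear": [-0.007, 0.03, 0], "turn": 0},
  {"linear": [-0.006, 0.025, 0], "turn": 0},
  {"linear": [-0.003, 0.016, 0], "turn": 0},
  {"linear": [0, 0, 0], "turn": 0},
  {"linear": [0, 0, 0.015], "turn": 0},
  {"linear": [0, 0, 0.025], "turn": 0},
  {"linear": [0, 0, 0.025], "turn": 0},
])

```text
t: 16.45
ee_pos: [556.9, 315.0, 134.1]
orientation: [0.222, -3.134, 0.001]
ft_force: [0.2, 0.1, -2.2]
width: 28.1
grasp_force: 29.6
```

Emit:
arm_command([
  {"linear": [0, 0, 0.025], "turn": 0},
  {"linear": [0, 0, 0.02], "turn": 0},
  {"linear": [0, 0, 0.01], "turn": 0},
  {"linear": [0, 0, 0.006], "turn": 0},
  {"linear": [0, 0, 0.003], "turn": 0},
  {"linear": [0, 0, 0], "turn": 0},
  {"linear": [0, 0, 0], "turn": 0},
])

```text
t: 17.15
ee_pos: [557.7, 316.6, 72.2]
orientation: [-0.224, 3.132, 0.001]
ft_force: [-0.4, -0.4, -1.4]
width: 27.9
grasp_force: 29.6
```

Emit:
arm_command([
  {"linear": [0, 0, 0.003], "turn": 0},
  {"linear": [0, 0, 0], "turn": 0},
])

```text
t: 17.35
ee_pos: [557.2, 316.5, 68.6]
orientation: [-0.225, 3.133, 0.0]
ft_force: [-0.6, -0.3, -2.0]
width: 28.3
grasp_force: 29.6
```

Emit:
arm_command([
  {"linear": [0, 0, 0], "turn": 0},
  {"linear": [0, 0, 0], "turn": 0},
  {"linear": [0, 0, 0], "turn": 0},
  {"linear": [0, 0, 0], "turn": 0},
  {"linear": [0, 0, 0], "turn": 0},
  {"linear": [0, 0, -0.015], "turn": 0},
  {"linear": [0, 0, -0.025], "turn": 0},
  {"linear": [0, 0, -0.03], "turn": 0},
  {"linear": [0, 0, -0.03], "turn": 0},
  {"linear": [0, 0, -0.03], "turn": 0},
], jaw=1)

```text
t: 18.35
ee_pos: [557.2, 316.4, 200.7]
orientation: [-0.225, 3.133, 0.0]
ft_force: [-0.4, 0.5, -0.3]
width: 88.0
grasp_force: 0.0
```

```bash
python3 - <<'E'
from h import *
o=ctrl.get_obs();print(o['width'],o['grasp_force'],o['t'])
for f in (.395,1.714,-.6): go(574.5,-90,71,f)
E
```

```text
87.95319645439697 0.0 18.35
now [557.2 316.4 200.7] phi 1.714 | shift in present axes mm [  40.9 -404.7  129.6] turn 1.319
   shift in final axes [-381.8 -140.4  129.7] (mod half turn)
now [557.2 316.4 200.7] phi 1.714 | shift in present axes mm [  40.9 -404.7  129.6] turn 0.000
   shift in final axes [  40.8 -404.7  129.7] (mod half turn)
now [557.2 316.4 200.7] phi 1.714 | shift in present axes mm [  40.9 -404.7  129.6] turn -0.828
   shift in final axes [-325.6  243.8  129.7] (mod half turn)
```

Emit:
arm_command([
  {"linear": [0.002, -0.02, 0], "turn": 0},
  {"linear": [0.003, -0.03, 0], "turn": 0},
  {"linear": [0.0035, -0.035, 0], "turn": 0},
  {"linear": [0.0035, -0.035, 0], "turn": 0},
  {"linear": [0.0035, -0.035, 0], "turn": 0},
  {"linear": [0.0035, -0.035, 0], "turn": 0},
  {"linear": [0.0035, -0.035, 0], "turn": 0},
  {"linear": [0.0035, -0.035, 0], "turn": 0},
  {"linear": [0.0035, -0.035, 0], "turn": 0},
  {"linear": [0.0035, -0.035, 0], "turn": 0},
])

```text
t: 19.35
ee_pos: [570.7, -16.9, 198.4]
orientation: [0.224, -3.133, 0.0]
ft_force: [-0.6, 0.3, 0.6]
width: 87.8
grasp_force: 0.0
```

Emit:
arm_command([
  {"linear": [0.0035, -0.035, 0], "turn": 0},
  {"linear": [0.003, -0.025, 0], "turn": 0},
  {"linear": [0.001, -0.015, 0], "turn": 0},
  {"linear": [0, 0, 0], "turn": 0},
  {"linear": [0, 0, 0], "turn": 0},
])

```text
t: 19.85
ee_pos: [574.6, -89.9, 198.3]
orientation: [0.224, -3.133, -0.001]
ft_force: [0.6, 0.8, 0.0]
width: 87.4
grasp_force: 0.0
```

```bash
python3 - <<'E'
from h import *
go(574.5,-90,71,1.714);shot('wrist','w5'); d=shot('top','t5')
E
```

```text
now [574.6 -89.9 198.3] phi 1.713 | shift in present axes mm [  0.   -0.2 127.3] turn -0.001
   shift in final axes [ 1.000e-01 -1.000e-01  1.273e+02] (mod half turn)
```

View pics/w5.png

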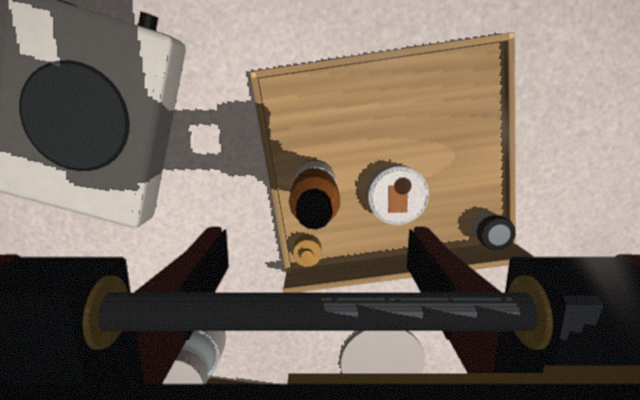

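The wrist view shows the round cap at (314,208), the dish at (398,195) and the plate centre at (75,115).

```bash
python3 - <<'E'
from h import *
import pickle
np.set_printoptions(precision=1,suppress=True)
W=pickle.load(open('w5.pkl','rb'));W1=pickle.load(open('w1.pkl','rb'))
print('cap',onz(W,314,208,118),tri([(W,314,208),(W1,366,277)]))
print('dish',onz(W,398.5,195,29),tri([(W,398.5,195),(W1,378,183)]))
print('plate',onz(W,75,115,42))
E
```

```text
cap [572.1 -93.  118. ] [575.8 -92.7 106.9]
dish [574.6 -16.1  29. ] [575.4 -15.7  27.6]
plate [ 543.4 -295.9   42. ]
```

Emit:
arm_command([
  {"linear": [0.001, -0.0015, 0.015], "turn": 0},
  {"linear": [0, 0, 0.03], "turn": 0},
  {"linear": [0, 0, 0.03], "turn": 0},
  {"linear": [0, 0, 0.03], "turn": 0},
  {"linear": [0, 0, 0.0125], "turn": 0},
  {"linear": [0, 0, 0.01], "turn": 0},
  {"linear": [0, 0, 0], "turn": 0},
])

```text
t: 20.65
ee_pos: [573.9, -91.3, 70.3]
orientation: [0.226, -3.132, -0.0]
ft_force: [0.5, 0.6, 0.6]
width: 87.8
grasp_force: 0.0
```

Emit:
arm_command([
  {"linear": [0, 0, 0], "turn": 0},
  {"linear": [0, 0, 0], "turn": 0},
  {"linear": [0, 0, 0], "turn": 0},
  {"linear": [0, 0, 0], "turn": 0},
  {"linear": [0, 0, 0], "turn": 0},
  {"linear": [0, 0, 0], "turn": 0},
  {"linear": [0, 0, 0], "turn": 0},
  {"linear": [0, 0, 0], "turn": 0},
], jaw=-1)

```text
t: 21.45
ee_pos: [574.2, -91.9, 70.9]
orientation: [-0.225, 3.133, -0.0]
ft_force: [-0.1, 0.5, 1.0]
width: 37.7
grasp_force: 30.0
```

```bash
python3 - <<'E'
from h import *
go(636,328,200,.143+np.pi/2)
E
```

```text
now [574.2 -91.9  70.9] phi 1.714 | shift in present axes mm [-121.1  406.8 -129.1] turn 0.000
   shift in final axes [-121.1  406.8 -129.1] (mod half turn)
```

Emit:
arm_command([
  {"linear": [0, 0, -0.006], "turn": 0},
  {"linear": [0, 0, -0.018], "turn": 0},
  {"linear": [0, 0, -0.025], "turn": 0},
  {"linear": [0, 0, -0.025], "turn": 0},
  {"linear": [0, 0, -0.025], "turn": 0},
  {"linear": [0, 0, -0.021], "turn": 0},
  {"linear": [-0.002, 0.007, -0.01], "turn": 0},
  {"linear": [-0.006, 0.02, 0], "turn": 0},
  {"linear": [-0.009, 0.03, 0], "turn": 0},
  {"linear": [-0.009, 0.03, 0], "turn": 0},
])

```text
t: 22.45
ee_pos: [587.0, -0.9, 200.5]
orientation: [0.223, -3.133, -0.0]
ft_force: [1.1, 0.8, -1.8]
width: 37.4
grasp_force: 30.0
```

Emit:
arm_command([
  {"linear": [-0.009, 0.03, 0], "turn": 0},
  {"linear": [-0.009, 0.03, 0], "turn": 0},
  {"linear": [-0.009, 0.03, 0], "turn": 0},
  {"linear": [-0.009, 0.03, 0], "turn": 0},
  {"linear": [-0.009, 0.03, 0], "turn": 0},
  {"linear": [-0.009, 0.03, 0], "turn": 0},
  {"linear": [-0.009, 0.03, 0], "turn": 0},
  {"linear": [-0.009, 0.03, 0], "turn": 0},
  {"linear": [-0.009, 0.03, 0], "turn": 0},
  {"linear": [-0.009, 0.03, 0], "turn": 0},
])

```text
t: 23.45
ee_pos: [632.9, 309.3, 199.9]
orientation: [0.225, -3.132, 0.001]
ft_force: [0.7, -0.0, -1.5]
width: 37.2
grasp_force: 30.0
```

Emit:
arm_command([
  {"linear": [-0.003, 0.013, 0], "turn": 0},
  {"linear": [-0.002, 0.007, 0], "turn": 0},
  {"linear": [0, 0, 0.015], "turn": 0},
  {"linear": [0, 0, 0.025], "turn": 0},
  {"linear": [0, 0, 0.025], "turn": 0},
  {"linear": [0, 0, 0.025], "turn": 0},
  {"linear": [0, 0, 0.02], "turn": 0},
  {"linear": [0, 0, 0.01], "turn": 0},
  {"linear": [0, 0, 0.006], "turn": 0},
  {"linear": [0, 0, 0], "turn": 0},
])

```text
t: 24.45
ee_pos: [635.6, 327.4, 74.2]
orientation: [0.224, -3.133, 0.001]
ft_force: [-0.2, 0.2, -1.0]
width: 37.7
grasp_force: 30.0
```

Emit:
arm_command([
  {"linear": [0, 0, 0], "turn": 0},
])

```text
t: 24.55
ee_pos: [636.4, 328.2, 75.7]
orientation: [-0.224, 3.132, 0.001]
ft_force: [0.3, -0.1, -1.4]
width: 37.5
grasp_force: 30.0
```

Emit:
arm_command([
  {"linear": [0, 0, 0.004], "turn": 0},
  {"linear": [0, 0, 0.0015], "turn": 0},
  {"linear": [0, 0, 0], "turn": 0},
])

```text
t: 24.85
ee_pos: [635.7, 328.3, 69.5]
orientation: [-0.225, 3.133, 0.0]
ft_force: [0.1, -0.5, -2.5]
width: 37.9
grasp_force: 30.0
```

Emit:
arm_command([
  {"linear": [0, 0, 0], "turn": 0},
  {"linear": [0, 0, 0], "turn": 0},
  {"linear": [0, 0, 0], "turn": 0},
  {"linear": [0, 0, 0], "turn": 0},
  {"linear": [0, 0, 0], "turn": 0},
  {"linear": [0, 0, -0.015], "turn": 0},
  {"linear": [0, 0, -0.025], "turn": 0},
  {"linear": [0, 0, -0.03], "turn": 0},
  {"linear": [0, 0, -0.03], "turn": 0},
  {"linear": [0, 0, -0.03], "turn": 0},
], jaw=1)

```text
t: 25.85
ee_pos: [635.8, 328.3, 201.8]
orientation: [-0.225, 3.133, 0.001]
ft_force: [0.2, -0.1, 0.6]
width: 87.8
grasp_force: 0.0
```

```bash
python3 - <<'E'
from h import *
o=ctrl.get_obs();print(o['width'],o['grasp_force'],o['t'])
go(575,-15.7,130,1.714)
S=cam('scene');T=cam('top')
a=S['frame'][100:260,240:430];b=T['frame'][145:245,185:400]
a=cv2.resize(a,(570,480));b=cv2.resize(b,None,fx=2,fy=2)
cv2.imwrite('pics/s6.png',a)
E
```

```text
87.81248966665068 0.0 25.85
now [635.8 328.3 201.8] phi 1.714 | shift in present axes mm [ 109.4 -331.8   71.7] turn 0.000
   shift in final axes [ 109.3 -331.8   71.8] (mod half turn)
```

View pics/s6.png

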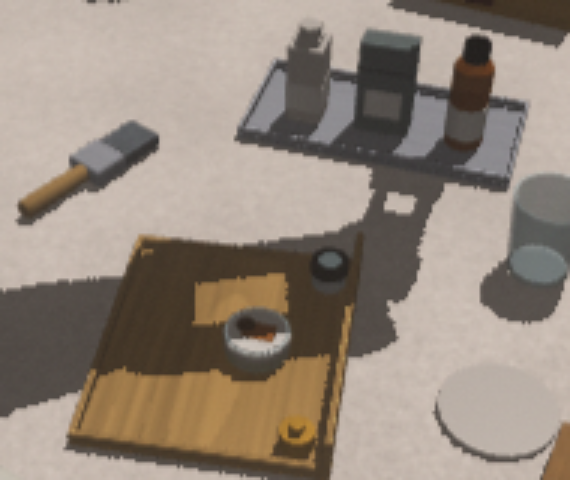

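All three stand upright in the tray at (308,75), (388,85) and (470,90). The dish is alone at (258,338), with the eyepiece and weight in their corners. On to the dish.

Emit:
arm_command([
  {"linear": [0.006, -0.018, 0], "turn": 0},
  {"linear": [0.01, -0.03, 0], "turn": 0},
  {"linear": [0.011, -0.034, 0], "turn": 0},
  {"linear": [0.011, -0.034, 0], "turn": 0},
  {"linear": [0.011, -0.034, 0], "turn": 0},
  {"linear": [0.011, -0.034, 0], "turn": 0},
  {"linear": [0.011, -0.034, 0], "turn": 0},
  {"linear": [0.011, -0.034, 0], "turn": 0},
  {"linear": [0.011, -0.034, 0], "turn": 0},
  {"linear": [0.0094, -0.0278, 0], "turn": 0},
])

```text
t: 26.95
ee_pos: [577.1, 0.5, 198.3]
orientation: [0.223, -3.131, 0.0]
ft_force: [0.5, -0.2, 0.6]
width: 87.6
grasp_force: 0.0
```

Emit:
arm_command([
  {"linear": [0.007, -0.018, 0.01], "turn": 0},
  {"linear": [0, 0, 0.02], "turn": 0},
  {"linear": [0, 0, 0.03], "turn": 0},
  {"linear": [0, 0, 0.02], "turn": 0},
  {"linear": [0, 0, 0], "turn": 0},
  {"linear": [0, 0, 0], "turn": 0},
])

```text
t: 27.55
ee_pos: [573.8, -16.2, 118.9]
orientation: [0.224, -3.131, -0.0]
ft_force: [-0.3, 1.5, 0.7]
width: 87.6
grasp_force: 0.0
```

```bash
python3 - <<'E'
from h import *
go(575,-15.7,28,1.714);shot('wrist','w7')
E
```

```text
now [573.8 -16.2 118.9] phi 1.714 | shift in present axes mm [-1.5  0.3 90.9] turn -0.000
   shift in final axes [-1.3  0.3 90.9] (mod half turn)
```

View pics/w7.png

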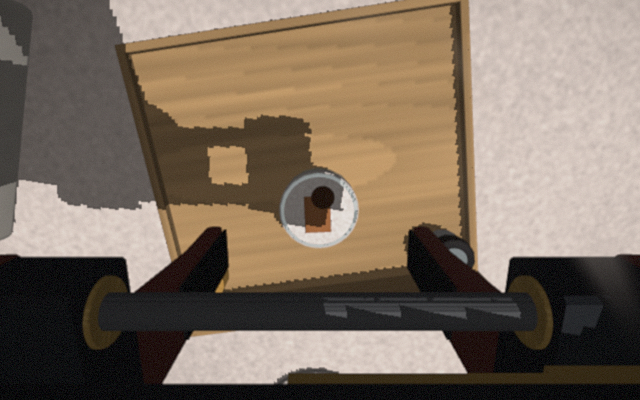

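The dish is at (319,209), midway between the fingers.

```bash
python3 - <<'E'
from h import *
import pickle
W=pickle.load(open('w7.pkl','rb'));W5=pickle.load(open('w5.pkl','rb'))
print(onz(W,319,209.5,29),tri([(W,319,209.5),(W5,398.5,195)]))
E
```

```text
[574.60755424 -15.5252978   29.        ] [575.26812772 -15.43031983  26.43706819]
```

Emit:
arm_command([
  {"linear": [-0.001, 0, 0.015], "turn": 0},
  {"linear": [0, 0, 0.025], "turn": 0},
  {"linear": [0, 0, 0.02], "turn": 0},
  {"linear": [0, 0, 0.015], "turn": 0},
  {"linear": [0, 0, 0.008], "turn": 0},
  {"linear": [0, 0, 0.004], "turn": 0},
  {"linear": [0, 0, 0], "turn": 0},
  {"linear": [0, 0, 0], "turn": 0},
])

```text
t: 28.4
ee_pos: [576.4, -15.6, 33.0]
orientation: [-0.225, 3.132, -0.0]
ft_force: [-0.1, 1.2, -0.2]
width: 87.7
grasp_force: 0.0
```

Emit:
arm_command([
  {"linear": [0.001, 0, 0.0025], "turn": 0},
  {"linear": [0, 0, 0.0025], "turn": 0},
  {"linear": [0, 0, 0], "turn": 0},
])

```text
t: 28.7
ee_pos: [574.7, -15.8, 27.3]
orientation: [0.225, -3.133, -0.0]
ft_force: [0.6, 0.6, 0.7]
width: 87.8
grasp_force: 0.0
```

Emit:
arm_command([
  {"linear": [0, 0, 0], "turn": 0},
  {"linear": [0, 0, 0], "turn": 0},
  {"linear": [0, 0, 0], "turn": 0},
  {"linear": [0, 0, 0], "turn": 0},
  {"linear": [0, 0, 0], "turn": 0},
  {"linear": [0, 0, 0], "turn": 0},
  {"linear": [0, 0, 0], "turn": 0},
], jaw=-1)

```text
t: 29.4
ee_pos: [574.8, -15.7, 27.4]
orientation: [0.225, -3.134, -0.0]
ft_force: [0.3, 0.1, 0.9]
width: 53.6
grasp_force: 30.0
```

```bash
python3 - <<'E'
from h import *
go(544.5,-297,120,1.714)
E
```

```text
now [574.8 -15.7  27.4] phi 1.714 | shift in present axes mm [  70.2 -274.1  -92.6] turn -0.000
   shift in final axes [  70.2 -274.1  -92.6] (mod half turn)
```

Emit:
arm_command([
  {"linear": [0, 0, -0.005], "turn": 0},
  {"linear": [0, 0, -0.015], "turn": 0},
  {"linear": [0, 0, -0.025], "turn": 0},
  {"linear": [0, 0, -0.025], "turn": 0},
  {"linear": [0, 0, -0.02], "turn": 0},
  {"linear": [0.003, -0.01, -0.01], "turn": 0},
  {"linear": [0.006, -0.024, 0], "turn": 0},
  {"linear": [0.0077, -0.03, 0], "turn": 0},
  {"linear": [0.0077, -0.03, 0], "turn": 0},
  {"linear": [0.0077, -0.03, 0], "turn": 0},
])

```text
t: 30.4
ee_pos: [560.1, -144.7, 127.7]
orientation: [0.225, -3.133, 0.0]
ft_force: [0.6, -0.9, -0.4]
width: 53.4
grasp_force: 30.0
```

Emit:
arm_command([
  {"linear": [0.0077, -0.03, 0], "turn": 0},
  {"linear": [0.0077, -0.03, 0], "turn": 0},
  {"linear": [0.0077, -0.03, 0], "turn": 0},
  {"linear": [0.0077, -0.03, 0], "turn": 0},
  {"linear": [0.005, -0.02, 0], "turn": 0},
  {"linear": [0.002, -0.01, 0], "turn": 0},
  {"linear": [0, 0, 0], "turn": 0},
  {"linear": [0, 0, 0], "turn": 0},
])

```text
t: 31.2
ee_pos: [544.4, -296.4, 127.3]
orientation: [0.224, -3.133, -0.001]
ft_force: [0.4, -0.4, -1.0]
width: 53.3
grasp_force: 30.0
```

```bash
python3 - <<'E'
from h import *
go(544.5,-297,63.5,1.714);shot('wrist','w8'); o=ctrl.get_obs();print(o['width'])
E
```

```text
now [ 544.4 -296.4  127.3] phi 1.714 | shift in present axes mm [-0.  -0.6 63.8] turn -0.000
   shift in final axes [ 0.  -0.6 63.8] (mod half turn)
53.254574921424755
```

View pics/w8.png

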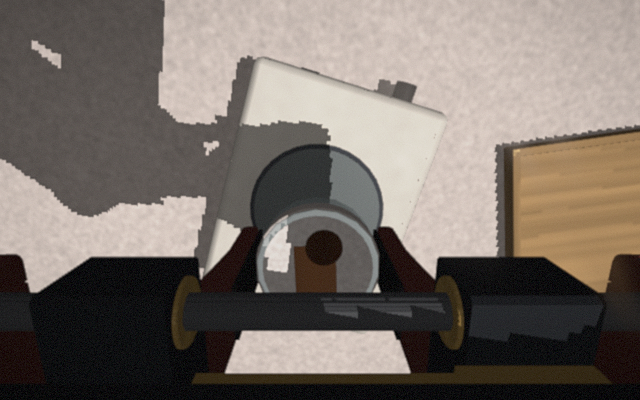

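The dish is held level above the plate. The plate's visible rim runs through about (317,145), (251,207) and (383,207).

```bash
python3 - <<'E'
from h import *
import pickle
from scipy.optimize import least_squares
W=pickle.load(open('w8.pkl','rb'))
P=np.array([onz(W,*p,42)[:2] for p in [(317,145),(251,207),(383,207),(265,172),(369,172)]])
print(P, least_squares(lambda c:np.hypot(*(P-c).T)-42,[544,-297]))
q=onz(W,319,255,127.3-21.4+23);print(q)
E
```

```text
[[ 501.71830244 -303.38019974]
 [ 548.80867086 -341.1045796 ]
 [ 536.18237984 -253.85653765]
 [ 523.89082169 -334.39661842]
 [ 514.18556792 -267.35105675]]      message: `ftol` termination condition is satisfied.
     success: True
      status: 2
         fun: [ 8.682e-02  2.088e+00  2.086e+00 -1.464e-01 -1.441e-01]
           x: [ 5.434e+02 -2.974e+02]
        cost: 4.381886017990241
         jac: [[ 9.897e-01  1.432e-01]
               [-1.233e-01  9.924e-01]
               [ 1.631e-01 -9.866e-01]
               [ 4.654e-01  8.851e-01]
               [ 6.973e-01 -7.168e-01]]
        grad: [ 8.575e-06  1.242e-06]
  optimality: 8.574915302777528e-06
 active_mask: [ 0.000e+00  0.000e+00]
        nfev: 5
        njev: 5
[ 538.95156434 -297.08755607  128.9       ]
```

Emit:
arm_command([
  {"linear": [0.001, -0.0005, 0.01], "turn": 0},
  {"linear": [0, 0, 0.02], "turn": 0},
  {"linear": [0, 0, 0.015], "turn": 0},
  {"linear": [0, 0, 0.008], "turn": 0},
  {"linear": [0, 0, 0.004], "turn": 0},
  {"linear": [0, 0, 0.002], "turn": 0},
  {"linear": [0, 0, 0], "turn": 0},
  {"linear": [0, 0, 0], "turn": 0},
])

```text
t: 32.05
ee_pos: [544.2, -297.8, 68.9]
orientation: [-0.225, 3.133, -0.001]
ft_force: [0.6, -0.2, -1.4]
width: 53.5
grasp_force: 30.0
```

Emit:
arm_command([
  {"linear": [0, 0, 0.003], "turn": 0},
  {"linear": [0, 0, 0.0015], "turn": 0},
  {"linear": [0, 0, 0], "turn": 0},
])

```text
t: 32.35
ee_pos: [543.7, -297.5, 63.8]
orientation: [0.225, -3.133, -0.0]
ft_force: [-0.0, 0.3, -0.3]
width: 53.5
grasp_force: 30.0
```

Emit:
arm_command([
  {"linear": [0, 0, 0], "turn": 0},
  {"linear": [0, 0, 0], "turn": 0},
  {"linear": [0, 0, 0], "turn": 0},
  {"linear": [0, 0, 0], "turn": 0},
  {"linear": [0, 0, 0], "turn": 0},
  {"linear": [0, 0, -0.01], "turn": 0},
  {"linear": [0, 0, -0.02], "turn": 0},
  {"linear": [0, 0, -0.03], "turn": 0},
  {"linear": [0, 0, -0.035], "turn": 0},
  {"linear": [0, 0, -0.04], "turn": 0},
], jaw=1)

```text
t: 33.35
ee_pos: [543.3, -297.2, 200.2]
orientation: [0.225, -3.132, -0.001]
ft_force: [0.1, -0.5, 0.3]
width: 87.8
grasp_force: 0.0
```

```bash
python3 - <<'E'
from h import *
d=shot('wrist','w9');o=ctrl.get_obs();print(o['width'],o['t'])
go(635.7,328.3,69.5,1.714)
E
```

```text
87.99509351074029 33.4
now [ 546.6 -299.1  207.7] phi 1.714 | shift in present axes mm [-176.7  609.1  135.9] turn 0.000
   shift in final axes [-177.7  608.3  138.2] (mod half turn)
```

View pics/w9.png

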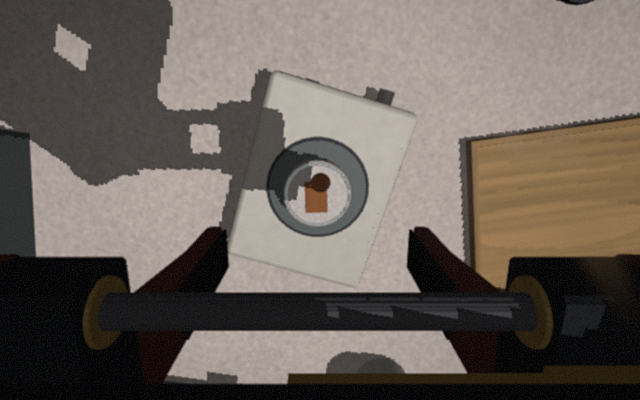

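```bash
python3 - <<'E'
from h import *
import pickle
W=pickle.load(open('w9.pkl','rb'))
print(onz(W,317.5,186.5,42),onz(W,318,193,65))
go(635.7,328.3,69.5,1.714)
E
```

```text
[ 543.47880294 -297.56481736   42.        ] [ 543.64001916 -297.15937779   65.        ]
now [ 546.6 -299.1  207.7] phi 1.714 | shift in present axes mm [-176.7  609.1  135.9] turn 0.000
   shift in final axes [-177.7  608.3  138.2] (mod half turn)
```

The dish at (318,193) sits concentric on the plate, within about 1 mm. Now the round bottle goes back.

Emit:
arm_command([
  {"linear": [-0.005, 0.018, 0], "turn": 0},
  {"linear": [-0.009, 0.03, 0], "turn": 0},
  {"linear": [-0.01, 0.035, 0], "turn": 0},
  {"linear": [-0.01, 0.035, 0], "turn": 0},
  {"linear": [-0.01, 0.035, 0], "turn": 0},
  {"linear": [-0.01, 0.035, 0], "turn": 0},
  {"linear": [-0.01, 0.035, 0], "turn": 0},
  {"linear": [-0.01, 0.035, 0], "turn": 0},
  {"linear": [-0.01, 0.035, 0], "turn": 0},
  {"linear": [-0.01, 0.035, 0], "turn": 0},
])

```text
t: 34.4
ee_pos: [588.9, 42.8, 198.0]
orientation: [0.225, -3.132, -0.0]
ft_force: [1.1, -1.0, -0.8]
width: 87.9
grasp_force: 0.0
```

Emit:
arm_command([
  {"linear": [-0.01, 0.035, 0], "turn": 0},
  {"linear": [-0.01, 0.035, 0], "turn": 0},
  {"linear": [-0.01, 0.035, 0], "turn": 0},
  {"linear": [-0.01, 0.035, 0], "turn": 0},
  {"linear": [-0.01, 0.035, 0], "turn": 0},
  {"linear": [-0.01, 0.035, 0], "turn": 0},
  {"linear": [-0.01, 0.035, 0], "turn": 0},
  {"linear": [-0.009, 0.025, 0], "turn": 0},
  {"linear": [-0.004, 0.01, 0], "turn": 0},
  {"linear": [0, 0, 0], "turn": 0},
])

```text
t: 35.4
ee_pos: [631.3, 330.7, 197.9]
orientation: [0.228, -3.132, 0.001]
ft_force: [0.7, 0.0, -0.2]
width: 87.9
grasp_force: 0.0
```

```bash
python3 - <<'E'
from h import *
go(635.7,328.3,69.5,1.714)
E
```

```text
now [631.3 330.7 197.9] phi 1.716 | shift in present axes mm [ -4.2  -2.9 128.4] turn 0.002
   shift in final axes [ -4.   -3.  128.4] (mod half turn)
```

Emit:
arm_command([
  {"linear": [-0.004, -0.003, 0], "turn": 0},
  {"linear": [0, 0, 0.015], "turn": 0},
  {"linear": [0, 0, 0.03], "turn": 0},
  {"linear": [0, 0, 0.03], "turn": 0},
  {"linear": [0, 0, 0.03], "turn": 0},
  {"linear": [0, 0, 0.015], "turn": 0},
  {"linear": [0, 0, 0.008], "turn": 0},
  {"linear": [0, 0, 0], "turn": 0},
  {"linear": [0, 0, 0], "turn": 0},
])

```text
t: 36.3
ee_pos: [637.5, 327.2, 72.0]
orientation: [-0.224, 3.132, 0.001]
ft_force: [0.3, 0.1, 1.0]
width: 88.3
grasp_force: 0.0
```

```bash
python3 - <<'E'
from h import *
go(635.7,328.3,69.5,1.714)
E
```

```text
now [637.5 327.2  72. ] phi 1.714 | shift in present axes mm [1.6 1.4 2.5] turn -0.000
   shift in final axes [1.6 1.4 2.5] (mod half turn)
```

Emit:
arm_command([
  {"linear": [0.0015, 0.001, 0.002], "turn": 0},
  {"linear": [0, 0, 0], "turn": 0},
])

```text
t: 36.5
ee_pos: [635.3, 328.2, 69.9]
orientation: [-0.225, 3.132, 0.001]
ft_force: [-0.4, 0.2, 0.1]
width: 88.0
grasp_force: 0.0
```

Emit:
arm_command([
  {"linear": [0, 0, 0], "turn": 0},
  {"linear": [0, 0, 0], "turn": 0},
  {"linear": [0, 0, 0], "turn": 0},
  {"linear": [0, 0, 0], "turn": 0},
  {"linear": [0, 0, 0], "turn": 0},
  {"linear": [0, 0, 0], "turn": 0},
  {"linear": [0, 0, 0], "turn": 0},
  {"linear": [0, 0, 0], "turn": 0},
], jaw=-1)

```text
t: 37.3
ee_pos: [635.0, 327.8, 68.8]
orientation: [0.225, -3.133, 0.0]
ft_force: [-0.5, -0.2, -0.2]
width: 37.3
grasp_force: 30.0
```

```bash
python3 - <<'E'
from h import *
go(574.2,-91.9,200,1.714)
E
```

```text
now [635.  327.8  68.8] phi 1.714 | shift in present axes mm [ 120.1 -406.8 -131.2] turn 0.000
   shift in final axes [ 120.1 -406.8 -131.2] (mod half turn)
```

Emit:
arm_command([
  {"linear": [0, 0, -0.006], "turn": 0},
  {"linear": [0, 0, -0.018], "turn": 0},
  {"linear": [0, 0, -0.025], "turn": 0},
  {"linear": [0, 0, -0.025], "turn": 0},
  {"linear": [0, 0, -0.025], "turn": 0},
  {"linear": [0, 0, -0.021], "turn": 0},
  {"linear": [0.002, -0.007, -0.01], "turn": 0},
  {"linear": [0.006, -0.02, 0], "turn": 0},
  {"linear": [0.009, -0.03, 0], "turn": 0},
  {"linear": [0.009, -0.03, 0], "turn": 0},
])

```text
t: 38.3
ee_pos: [621.0, 236.9, 199.2]
orientation: [0.226, -3.133, 0.0]
ft_force: [-0.2, -0.6, -2.0]
width: 37.6
grasp_force: 30.0
```

Emit:
arm_command([
  {"linear": [0.009, -0.03, 0], "turn": 0},
  {"linear": [0.009, -0.03, 0], "turn": 0},
  {"linear": [0.009, -0.03, 0], "turn": 0},
  {"linear": [0.009, -0.03, 0], "turn": 0},
  {"linear": [0.009, -0.03, 0], "turn": 0},
  {"linear": [0.009, -0.03, 0], "turn": 0},
  {"linear": [0.009, -0.03, 0], "turn": 0},
  {"linear": [0.009, -0.03, 0], "turn": 0},
  {"linear": [0.009, -0.03, 0], "turn": 0},
  {"linear": [0.009, -0.03, 0], "turn": 0},
])

```text
t: 39.3
ee_pos: [574.5, -73.3, 199.2]
orientation: [0.225, -3.133, 0.0]
ft_force: [0.8, 0.5, -1.0]
width: 37.7
grasp_force: 30.0
```

Emit:
arm_command([
  {"linear": [0.003, -0.013, 0], "turn": 0},
  {"linear": [0.001, -0.007, 0], "turn": 0},
  {"linear": [0, 0, 0.015], "turn": 0},
  {"linear": [0, 0, 0.025], "turn": 0},
  {"linear": [0, 0, 0.025], "turn": 0},
  {"linear": [0, 0, 0.025], "turn": 0},
  {"linear": [0, 0, 0.015], "turn": 0},
  {"linear": [0, 0, 0.01], "turn": 0},
  {"linear": [0, 0, 0], "turn": 0},
  {"linear": [0, 0, 0], "turn": 0},
])

```text
t: 40.3
ee_pos: [574.8, -91.9, 84.2]
orientation: [-0.225, 3.133, -0.0]
ft_force: [-0.5, -0.0, -1.4]
width: 37.4
grasp_force: 30.0
```

```bash
python3 - <<'E'
from h import *
go(574.2,-91.9,70.9,1.714)
E
```

```text
now [574.8 -91.9  84.2] phi 1.714 | shift in present axes mm [ 0.6  0.1 13.3] turn 0.000
   shift in final axes [ 0.6  0.1 13.3] (mod half turn)
```

Emit:
arm_command([
  {"linear": [0.0005, 0, 0.007], "turn": 0},
  {"linear": [0, 0, 0.004], "turn": 0},
  {"linear": [0, 0, 0.0018], "turn": 0},
  {"linear": [0, 0, 0], "turn": 0},
  {"linear": [0, 0, 0], "turn": 0},
])

```text
t: 40.8
ee_pos: [573.9, -92.3, 71.2]
orientation: [-0.225, 3.133, -0.0]
ft_force: [0.0, 0.1, -2.1]
width: 37.2
grasp_force: 30.0
```

Emit:
arm_command([
  {"linear": [0, 0, 0], "turn": 0},
  {"linear": [0, 0, 0], "turn": 0},
  {"linear": [0, 0, 0], "turn": 0},
  {"linear": [0, 0, 0], "turn": 0},
  {"linear": [0, 0, 0], "turn": 0},
  {"linear": [0, 0, -0.015], "turn": 0},
  {"linear": [0, 0, -0.025], "turn": 0},
  {"linear": [0, 0, -0.03], "turn": 0},
  {"linear": [0, 0, -0.03], "turn": 0},
  {"linear": [0, 0, -0.03], "turn": 0},
], jaw=1)

```text
t: 41.8
ee_pos: [573.8, -92.2, 203.4]
orientation: [-0.225, 3.133, -0.0]
ft_force: [0.6, 0.1, -0.6]
width: 88.0
grasp_force: 0.0
```

```bash
python3 - <<'E'
from h import *
go(557.2,316.5,200,1.714); print(ctrl.get_obs()['width'])
E
```

```text
now [573.8 -92.2 203.4] phi 1.714 | shift in present axes mm [-41.9 406.9   3.3] turn 0.000
   shift in final axes [-41.9 406.9   3.4] (mod half turn)
88.01948214440496
```

Now the slide box.

Emit:
arm_command([
  {"linear": [-0.002, 0.02, 0], "turn": 0},
  {"linear": [-0.003, 0.03, 0], "turn": 0},
  {"linear": [-0.0035, 0.035, 0], "turn": 0},
  {"linear": [-0.0035, 0.035, 0], "turn": 0},
  {"linear": [-0.0035, 0.035, 0], "turn": 0},
  {"linear": [-0.0035, 0.035, 0], "turn": 0},
  {"linear": [-0.0035, 0.035, 0], "turn": 0},
  {"linear": [-0.0035, 0.035, 0], "turn": 0},
  {"linear": [-0.0035, 0.035, 0], "turn": 0},
  {"linear": [-0.0035, 0.035, 0], "turn": 0},
])

```text
t: 42.8
ee_pos: [559.2, 240.6, 202.4]
orientation: [-0.225, 3.133, 0.0]
ft_force: [0.5, -0.8, 0.1]
width: 87.7
grasp_force: 0.0
```

Emit:
arm_command([
  {"linear": [-0.0035, 0.035, 0], "turn": 0},
  {"linear": [-0.003, 0.025, 0], "turn": 0},
  {"linear": [-0.0025, 0.017, 0], "turn": 0},
  {"linear": [0, 0, 0], "turn": 0},
  {"linear": [0, 0, 0.015], "turn": 0},
  {"linear": [0, 0, 0.03], "turn": 0},
  {"linear": [0, 0, 0.03], "turn": 0},
  {"linear": [0, 0, 0.03], "turn": 0},
  {"linear": [0, 0, 0.015], "turn": 0},
  {"linear": [0, 0, 0.008], "turn": 0},
])

```text
t: 43.8
ee_pos: [556.5, 314.9, 71.1]
orientation: [0.222, -3.131, 0.002]
ft_force: [1.1, -1.1, 0.1]
width: 87.6
grasp_force: 0.0
```

Emit:
arm_command([
  {"linear": [0, 0, 0], "turn": 0},
  {"linear": [0, 0, 0], "turn": 0},
])

```text
t: 44.0
ee_pos: [558.1, 316.7, 74.0]
orientation: [-0.224, 3.132, 0.001]
ft_force: [0.1, 0.4, 0.7]
width: 87.9
grasp_force: 0.0
```

```bash
python3 - <<'E'
from h import *
go(557.2,316.5,68.8,1.714)
E
```

```text
now [558.1 316.7  74. ] phi 1.714 | shift in present axes mm [ 0.9 -0.1  5.2] turn -0.000
   shift in final axes [ 0.9 -0.   5.2] (mod half turn)
```

Emit:
arm_command([
  {"linear": [0.0005, 0, 0.004], "turn": 0},
  {"linear": [0, 0, 0], "turn": 0},
])

```text
t: 44.2
ee_pos: [557.1, 316.7, 69.7]
orientation: [-0.225, 3.133, 0.001]
ft_force: [-0.1, -0.5, -0.0]
width: 88.1
grasp_force: 0.0
```

Emit:
arm_command([
  {"linear": [0, 0, 0], "turn": 0},
  {"linear": [0, 0, 0], "turn": 0},
  {"linear": [0, 0, 0], "turn": 0},
  {"linear": [0, 0, 0], "turn": 0},
  {"linear": [0, 0, 0], "turn": 0},
  {"linear": [0, 0, 0], "turn": 0},
  {"linear": [0, 0, 0], "turn": 0},
  {"linear": [0, 0, 0], "turn": 0},
], jaw=-1)

```text
t: 45.0
ee_pos: [556.8, 316.6, 69.0]
orientation: [0.225, -3.134, 0.0]
ft_force: [-0.4, -0.5, 0.1]
width: 28.3
grasp_force: 29.6
```

```bash
python3 - <<'E'
from h import *
go(535.1,49.5,200,.395)
E
```

```text
now [556.8 316.6  69. ] phi 1.714 | shift in present axes mm [  59.6 -261.2 -131. ] turn 1.319
   shift in final axes [-238.1 -122.8 -131. ] (mod half turn)
```

Emit:
arm_command([
  {"linear": [0, 0, -0.006], "turn": 0},
  {"linear": [0, 0, -0.018], "turn": 0},
  {"linear": [0, 0, -0.025], "turn": 0},
  {"linear": [0, 0, -0.025], "turn": 0},
  {"linear": [0, 0, -0.025], "turn": 0},
  {"linear": [0, 0, -0.021], "turn": 0},
  {"linear": [0.0015, -0.007, -0.01], "turn": 0},
  {"linear": [0.0045, -0.02, 0], "turn": 0},
  {"linear": [0.007, -0.03, 0], "turn": 0},
  {"linear": [0.007, -0.03, 0], "turn": 0},
])

```text
t: 46.0
ee_pos: [548.0, 225.2, 197.6]
orientation: [0.225, -3.131, 0.002]
ft_force: [0.4, -0.2, -1.2]
width: 27.8
grasp_force: 29.6
```

Emit:
arm_command([
  {"linear": [0.007, -0.03, 0], "turn": 0},
  {"linear": [0.007, -0.03, 0], "turn": 0},
  {"linear": [0.007, -0.03, 0], "turn": 0},
  {"linear": [0.007, -0.03, 0], "turn": 0},
  {"linear": [0.006, -0.028, 0], "turn": 0},
  {"linear": [0.004, -0.018, 0], "turn": 0},
  {"linear": [0.0015, -0.008, 0], "turn": 0.06},
  {"linear": [0, 0, 0], "turn": 0.12},
  {"linear": [0, 0, 0], "turn": 0.14},
  {"linear": [0, 0, 0], "turn": 0.14},
])

```text
t: 47.0
ee_pos: [533.4, 48.2, 197.6]
orientation: [-0.506, -3.098, 0.001]
ft_force: [-0.7, -0.1, -1.8]
width: 28.4
grasp_force: 29.6
```

Emit:
arm_command([
  {"linear": [0, 0, 0], "turn": 0.14},
  {"linear": [0, 0, 0], "turn": 0.14},
  {"linear": [0, 0, 0], "turn": 0.14},
  {"linear": [0, 0, 0], "turn": 0.14},
  {"linear": [0, 0, 0], "turn": 0.14},
  {"linear": [0, 0, 0], "turn": 0.11},
  {"linear": [0, 0, 0], "turn": 0.049},
  {"linear": [0, 0, 0], "turn": 0},
  {"linear": [0, 0, 0], "turn": 0},
])

```text
t: 47.9
ee_pos: [534.1, 48.9, 198.1]
orientation: [-1.74, -2.614, 0.002]
ft_force: [-0.5, 0.8, -1.7]
width: 27.9
grasp_force: 29.6
```

```bash
python3 - <<'E'
from h import *
go(535.1,49.5,71,.395)
E
```

```text
now [534.1  48.9 198.1] phi 0.396 | shift in present axes mm [1.000e-01 1.400e+00 1.271e+02] turn 0.001
   shift in final axes [  0.2   1.2 127.1] (mod half turn)
```

Emit:
arm_command([
  {"linear": [0, 0.001, 0.015], "turn": 0},
  {"linear": [0, 0, 0.025], "turn": 0},
  {"linear": [0, 0, 0.025], "turn": 0},
  {"linear": [0, 0, 0.025], "turn": 0},
  {"linear": [0, 0, 0.02], "turn": 0},
  {"linear": [0, 0, 0.01], "turn": 0},
  {"linear": [0, 0, 0], "turn": 0},
  {"linear": [0, 0, 0], "turn": 0},
])

```text
t: 48.7
ee_pos: [536.4, 50.0, 79.5]
orientation: [1.742, 2.614, 0.0]
ft_force: [-0.3, -0.4, -1.7]
width: 28.0
grasp_force: 29.6
```

```bash
python3 - <<'E'
from h import *
go(535.1,49.5,71,.395)
E
```

```text
now [536.4  50.   79.5] phi 0.395 | shift in present axes mm [ 0.  -1.4  8.5] turn 0.000
   shift in final axes [ 0.  -1.4  8.5] (mod half turn)
```

Emit:
arm_command([
  {"linear": [0, -0.001, 0.005], "turn": 0},
  {"linear": [0, 0, 0.003], "turn": 0},
  {"linear": [0, 0, 0], "turn": 0},
  {"linear": [0, 0, 0], "turn": 0},
])

```text
t: 49.1
ee_pos: [535.3, 49.8, 71.3]
orientation: [1.742, 2.614, 0.0]
ft_force: [0.4, -0.3, -1.4]
width: 28.3
grasp_force: 29.6
```

Emit:
arm_command([
  {"linear": [0, 0, 0], "turn": 0},
  {"linear": [0, 0, 0], "turn": 0},
  {"linear": [0, 0, 0], "turn": 0},
  {"linear": [0, 0, 0], "turn": 0},
  {"linear": [0, 0, 0], "turn": 0},
  {"linear": [0, 0, -0.015], "turn": 0},
  {"linear": [0, 0, -0.025], "turn": 0},
  {"linear": [0, 0, -0.03], "turn": 0},
  {"linear": [0, 0, -0.03], "turn": 0},
  {"linear": [0, 0, -0.03], "turn": 0},
], jaw=1)

```text
t: 50.1
ee_pos: [535.1, 49.7, 203.4]
orientation: [1.742, 2.614, 0.001]
ft_force: [0.0, -0.1, -0.4]
width: 87.7
grasp_force: 0.0
```

```bash
python3 - <<'E'
from h import *
go(479.7,303.4,70.4,1.714); print(ctrl.get_obs()['width'])
E
```

```text
now [535.1  49.7 203.4] phi 0.395 | shift in present axes mm [255.5  46.4 132.9] turn -1.319
   shift in final axes [ 18.6 259.  133. ] (mod half turn)
87.671584021565
```

Last, the square bottle: turn back, go over it, and fetch it.

Emit:
arm_command([
  {"linear": [0, 0, 0], "turn": -0.119},
  {"linear": [0, 0, 0], "turn": -0.14},
  {"linear": [0, 0, 0], "turn": -0.14},
  {"linear": [0, 0, 0], "turn": -0.14},
  {"linear": [0, 0, 0], "turn": -0.14},
  {"linear": [0, 0, 0], "turn": -0.14},
  {"linear": [0, 0, 0], "turn": -0.14},
  {"linear": [0, 0, 0], "turn": -0.14},
  {"linear": [0, 0, 0], "turn": -0.14},
  {"linear": [0, 0, 0], "turn": -0.08},
])

```text
t: 51.1
ee_pos: [535.2, 49.7, 202.2]
orientation: [-0.233, 3.132, -0.0]
ft_force: [-0.3, -0.3, 0.2]
width: 87.7
grasp_force: 0.0
```

Emit:
arm_command([
  {"linear": [0.002, 0.019, 0], "turn": 0},
  {"linear": [0.0021, 0.03, 0], "turn": 0},
  {"linear": [0.0021, 0.035, 0], "turn": 0},
  {"linear": [0.0021, 0.035, 0], "turn": 0},
  {"linear": [0.0021, 0.035, 0], "turn": 0},
  {"linear": [0.0021, 0.035, 0], "turn": 0},
  {"linear": [0.0021, 0.035, 0], "turn": 0},
  {"linear": [0.0021, 0.025, 0], "turn": 0},
  {"linear": [0.0019, 0.01, 0], "turn": 0},
  {"linear": [0, 0, 0], "turn": 0},
])

```text
t: 52.1
ee_pos: [479.4, 304.2, 201.7]
orientation: [-0.228, 3.133, 0.0]
ft_force: [0.8, 0.1, 0.4]
width: 87.4
grasp_force: 0.0
```

Emit:
arm_command([
  {"linear": [0, 0, 0.015], "turn": 0},
  {"linear": [0, 0, 0.03], "turn": 0},
  {"linear": [0, 0, 0.03], "turn": 0},
  {"linear": [0, 0, 0.025], "turn": 0},
  {"linear": [0, 0, 0.015], "turn": 0},
  {"linear": [0, 0, 0.01], "turn": 0},
  {"linear": [0, 0, 0], "turn": 0},
  {"linear": [0, 0, 0], "turn": 0},
])

```text
t: 52.9
ee_pos: [480.4, 303.5, 76.8]
orientation: [-0.224, 3.133, 0.001]
ft_force: [-0.0, 0.6, 0.0]
width: 87.8
grasp_force: 0.0
```

```bash
python3 - <<'E'
from h import *
go(479.7,303.4,70.4,1.714)
E
```

```text
now [480.4 303.5  76.8] phi 1.714 | shift in present axes mm [0.7 0.  6.4] turn -0.000
   shift in final axes [0.7 0.  6.4] (mod half turn)
```

Emit:
arm_command([
  {"linear": [0.0005, 0, 0.004], "turn": 0},
  {"linear": [0, 0, 0.002], "turn": 0},
  {"linear": [0, 0, 0], "turn": 0},
])

```text
t: 53.2
ee_pos: [479.3, 303.5, 70.3]
orientation: [-0.225, 3.133, 0.0]
ft_force: [0.2, -0.1, -0.8]
width: 88.0
grasp_force: 0.0
```

Emit:
arm_command([
  {"linear": [0, 0, 0], "turn": 0},
  {"linear": [0, 0, 0], "turn": 0},
  {"linear": [0, 0, 0], "turn": 0},
  {"linear": [0, 0, 0], "turn": 0},
  {"linear": [0, 0, 0], "turn": 0},
  {"linear": [0, 0, 0], "turn": 0},
  {"linear": [0, 0, 0], "turn": 0},
  {"linear": [0, 0, 0], "turn": 0},
], jaw=-1)

```text
t: 54.0
ee_pos: [479.3, 303.4, 70.0]
orientation: [0.225, -3.133, 0.0]
ft_force: [-0.2, -0.2, -0.9]
width: 35.8
grasp_force: 30.0
```

```bash
python3 - <<'E'
from h import *
go(510.2,-37,202,.369)
E
```

```text
now [479.3 303.4  70. ] phi 1.714 | shift in present axes mm [  18.  -341.3 -131.9] turn 1.345
   shift in final axes [-328.6  -93.9 -132. ] (mod half turn)
```

Emit:
arm_command([
  {"linear": [0, 0, -0.006], "turn": 0},
  {"linear": [0, 0, -0.018], "turn": 0},
  {"linear": [0, 0, -0.025], "turn": 0},
  {"linear": [0, 0, -0.025], "turn": 0},
  {"linear": [0, 0, -0.025], "turn": 0},
  {"linear": [0, 0, -0.021], "turn": 0},
  {"linear": [0.0005, -0.008, -0.012], "turn": 0},
  {"linear": [0.001, -0.02, 0], "turn": 0},
  {"linear": [0.0015, -0.03, 0], "turn": 0},
  {"linear": [0.0015, -0.03, 0], "turn": 0},
])

```text
t: 55.0
ee_pos: [486.9, 214.3, 201.9]
orientation: [0.226, -3.133, 0.001]
ft_force: [0.3, 0.2, -1.8]
width: 35.7
grasp_force: 30.0
```

Emit:
arm_command([
  {"linear": [0.0015, -0.03, 0], "turn": 0},
  {"linear": [0.0015, -0.03, 0], "turn": 0},
  {"linear": [0.0015, -0.03, 0], "turn": 0},
  {"linear": [0.0015, -0.03, 0], "turn": 0},
  {"linear": [0.0015, -0.03, 0], "turn": 0},
  {"linear": [0.0015, -0.03, 0], "turn": 0},
  {"linear": [0.0015, -0.03, 0], "turn": 0},
  {"linear": [0.0015, -0.025, 0], "turn": 0},
  {"linear": [0.0015, -0.018, 0], "turn": 0.06},
  {"linear": [0, 0, 0], "turn": 0.12},
])

```text
t: 56.0
ee_pos: [509.6, -39.1, 201.8]
orientation: [-0.067, -3.14, 0.001]
ft_force: [0.5, 0.3, -2.1]
width: 35.8
grasp_force: 30.0
```

Emit:
arm_command([
  {"linear": [0, 0, 0], "turn": 0.14},
  {"linear": [0, 0, 0], "turn": 0.14},
  {"linear": [0, 0, 0], "turn": 0.14},
  {"linear": [0, 0, 0], "turn": 0.14},
  {"linear": [0, 0, 0], "turn": 0.14},
  {"linear": [0, 0, 0], "turn": 0.14},
  {"linear": [0, 0, 0], "turn": 0.14},
  {"linear": [0, 0, 0], "turn": 0.125},
  {"linear": [0, 0, 0], "turn": 0.06},
  {"linear": [0, 0, 0], "turn": 0},
])

```text
t: 57.0
ee_pos: [509.5, -37.0, 201.8]
orientation: [-1.776, -2.59, 0.001]
ft_force: [-0.2, -0.3, -1.6]
width: 36.1
grasp_force: 30.0
```

```bash
python3 - <<'E'
from h import *
go(510.2,-37,72,.369)
E
```

```text
now [509.5 -37.  201.8] phi 0.368 | shift in present axes mm [ -0.3   0.8 129.8] turn -0.001
   shift in final axes [ -0.2   0.7 129.8] (mod half turn)
```

Emit:
arm_command([
  {"linear": [0, 0, 0.015], "turn": 0},
  {"linear": [0, 0, 0.025], "turn": 0},
  {"linear": [0, 0, 0.025], "turn": 0},
  {"linear": [0, 0, 0.025], "turn": 0},
  {"linear": [0, 0, 0.02], "turn": 0},
  {"linear": [0, 0, 0.01], "turn": 0},
  {"linear": [0, 0, 0.003], "turn": 0},
  {"linear": [0, 0, 0], "turn": 0},
  {"linear": [0, 0, 0], "turn": 0},
])

```text
t: 57.9
ee_pos: [510.8, -36.8, 79.9]
orientation: [1.775, 2.591, 0.001]
ft_force: [0.8, 0.4, -1.0]
width: 36.0
grasp_force: 30.0
```

```bash
python3 - <<'E'
from h import *
go(510.2,-37,71.5,.369)
E
```

```text
now [510.8 -36.8  79.9] phi 0.369 | shift in present axes mm [ 0.  -0.6  8.4] turn 0.000
   shift in final axes [ 0.  -0.6  8.4] (mod half turn)
```

Emit:
arm_command([
  {"linear": [0, 0, 0.005], "turn": 0},
  {"linear": [0, 0, 0.0028], "turn": 0},
  {"linear": [0, 0, 0], "turn": 0},
  {"linear": [0, 0, 0], "turn": 0},
])

```text
t: 58.3
ee_pos: [510.6, -36.8, 71.9]
orientation: [1.775, 2.591, 0.001]
ft_force: [-1.3, -0.6, 4.8]
width: 35.8
grasp_force: 30.0
```

Emit:
arm_command([
  {"linear": [0, 0, 0], "turn": 0},
  {"linear": [0, 0, 0], "turn": 0},
  {"linear": [0, 0, 0], "turn": 0},
  {"linear": [0, 0, 0], "turn": 0},
  {"linear": [0, 0, 0], "turn": 0},
  {"linear": [0, 0, -0.015], "turn": 0},
  {"linear": [0, 0, -0.025], "turn": 0},
  {"linear": [0, 0, -0.03], "turn": 0},
  {"linear": [0, 0, -0.04], "turn": 0},
  {"linear": [0, 0, -0.04], "turn": 0},
], jaw=1)

```text
t: 59.3
ee_pos: [509.6, -36.6, 222.3]
orientation: [-1.776, -2.59, 0.001]
ft_force: [0.5, 0.2, -0.3]
width: 88.1
grasp_force: 0.0
```

Emit:
arm_command([
  {"linear": [0, 0, -0.03], "turn": 0},
  {"linear": [0, 0, -0.02], "turn": 0},
  {"linear": [0, 0, 0], "turn": 0},
  {"linear": [0, 0, 0], "turn": 0},
  {"linear": [0, 0, 0], "turn": 0},
])

```text
t: 59.8
ee_pos: [509.3, -36.6, 269.8]
orientation: [-1.775, -2.59, 0.002]
ft_force: [-0.2, -0.4, -0.8]
width: 87.9
grasp_force: 0.0
```

```bash
python3 - <<'E'
from h import *
o=ctrl.get_obs();print(o['width'],o['t'],o['ee_pos'])
S=cam('scene'); a=cv2.resize(S['frame'][115:345,190:430],None,fx=2.5,fy=2.5)
b=cv2.imread('pics/scene0.png'); 
cv2.imwrite('pics/fin.png',a)
for n in ('scene','top'):
    D=cam(n)['frame']; d=cv2.absdiff(D,cv2.imread(f'pics/{n}0.png')).max(2); print(n,d.shape)
E
```

```text
87.85424183551724 59.8 [509.28797534 -36.63102286 269.82954243]
scene (400, 640)
top (400, 640)
```

View pics/fin.png

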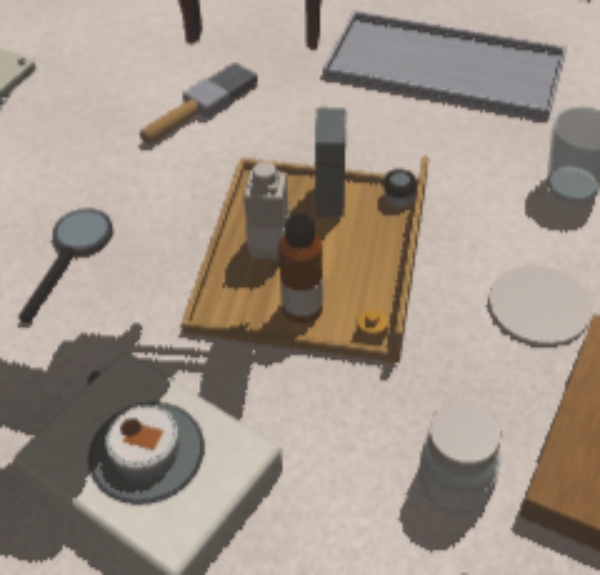

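The final view shows the three back where they started in the caddy: the caps are at (264,170) and (300,222) and the box top at (331,122) in the crop, within about a pixel of their initial places. The dish is centred on the plate, the tray is empty and the gripper is clear.

```bash
python3 -c "
from workcell import ctrl
print(ctrl.close_job())"
```

```text
the job is handed in; nothing more can be done
None
```

I handed the job in at about 60 s: the dish is centred on the light stage's plate and the three are back upright where they stood, by camera check; the judge's verdict was not shown.

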